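# Sort castings and counter into their colour trays

### The arm

A 7-joint arm with a two-finger parallel gripper is mounted at the origin on a cart in front of the work surface, level with it; the furniture and walls round the work are solid. World frame = base frame: x ahead of the robot, y to its left, z up, the work surface at z = 0. Lengths are in m, angles in rad, forces in N, time in s.
With the tool pointing down it reaches from about 0.4 to 0.85 m from the base axis. Payload 10.4 kg.
Tool frame: the origin (TCP) lies on the centre line of the jaws, within the pads' length; the fingertips stand 14 mm ahead of it and the grasp point (between the pads) lies 5 mm behind it (manip.tip_reach is the distance from the TCP to the fingertips, in m); z points along the fingers, y is the line along which they close (so a half turn about z gives the same grasp; the last joint's range is limited). The gripper opens to 85 mm and grips with 20 to 120 N. Pads are 22 mm wide; open, the fingers measure 114 mm over their backs; the gripper's body (76 mm by 85 mm) begins 54 mm behind the grasp point. The pads swing forward as they close: fully open they stand 13 mm farther back than shut.
Start: joints at [-1.214, 0.332, -0.065, 1.46, 0.022, 1.35, -0.088], TCP at [0.232, 0.58, 0.245] pointing down, gripper open.
Joint ranges: [-2.6, 2.6], [-0.5, 2.12], [-1.47, 1.34], [0.16, 2.42], [-1.27, 4.41], [0.06, 2.06], [-2.6, 2.6]. Speed limits (rad/s): [2.22, 2.22, 2.79, 2.79, 3.14, 3.14, 3.14].

### API

Orientations are given as a unit quaternion [x, y, z, w].
In Python, from workcell import manip gives the robot as it stands.
- The arm moves only by the shell command python3 -m pendant 'ROWS' [FORCE]. ROWS is JSON, a list of rows, each a list of 7 numbers: the shift along the tool's x, y, z in units of 50 mm (1.0 is 50 mm), then the turn, a rotation vector about the tool's x, y, z in units of 8 degrees (1.0 is 8 degrees), then the opening, from -1 (shut) to 1 (fully open), so that 0 is half open. In form: [[dx, dy, dz, ax, ay, az, jaw], ...]. A call has exactly 10 rows; each row is the pose to reach, as a shift and turn from the pose commanded when the call began, along the tool's axes at that moment; what a row does not reach only later rows make up. A row lasts 1/8 s, in which the tool goes at most 62.5 mm and 10.7 degrees, less where a joint would pass 70% of its speed; a pose out of reach is approached as far as the arm can. A call with a gripper value outside its range is refused whole. The fingers move at their own pace and stop on an object; FORCE is the grip in N (left out, the last holds). Time passes only in rows, so rows that repeat a pose let the fingers close, or fill a call up. It gives the time, the measured TCP pose, the force, the opening and the grip force at its end, in the units of the state.
- manip.get_obs(): the state, without advancing time (a new reading comes with each control period).
- manip.camera(name): name is "side" or "top"; returns (picture, depth): 400x640x3 uint8, red, green, blue; 400x640 float32, m along the optical axis (not along the pixel's ray), 0 where there is no reading.
- manip.get_calibration(name): a dict with "fx", "fy", "cx", "cy" (pixels), "D" ([k1, k2, p1, p2, k3] as OpenCV has them; the pictures are not rectified), "xyz" and "orientation" of the camera in the world. Camera axes: x right, y up, looking along -z (the intrinsics and any distortion apply to the point x, -y, -z); pixel columns grow to the right and rows downward; lengths in m; the calibration is good to about 2 mm. A picture is of the moment at which its call begins. get_calibration takes no time and is no camera call.
- manip.hand_in(): hands the job in; it is judged then, once.
Trained networks look in the newest picture that a camera, given by its name, has taken for a name from the list of things; names that differ only in an ending like _2 or _b are one class to them, and where a whole thing is asked for, a point or a joint stands for the part that bears it (a point fixed in the world has none). Each returns a list of dicts, best first, with "p" (0 to 1); they miss things now and then, are a little off and sometimes report something else, mostly with a low value. They report only what shows in the picture. A call takes as long as a camera call.
- manip.find_in(thing, camera): "box" ([left, top, right, bottom] in pixels, round what is visible of it).
- manip.trace(thing, camera): "pixels" (400x640 bool, what is visible of it) and "box" ([left, top, right, bottom] in pixels, round what is visible of it).
- manip.tip_of(thing, camera): "pixel" ([column, row] in pixels: a listed point, or the origin of a listed thing).
The state is a dict: "clock": time; "joint_pos": joint angles; "joint_velocities": joint speeds; "tau": joint torques, N m; "position": TCP position; "ee_rot": TCP orientation; "ft_force": force on the tool from outside, world axes, zero at the start; "torque": the same for the moment, N m; "grip_width": opening from 0.0 (shut) to 1.0 (fully open); "grasp_force": force on a finger pad.
Only numpy, scipy, OpenCV 4.12 (cv2) and the standard library are available. Lean on these libraries where they do the work, as an engineer would, in place of code of your own. Each camera call takes 0.05 s, during which the arm holds its last target. There are 200 camera calls.

### The job

Three things lie mixed up on the side table among the tools; sort each into its own tray: the elbow casting into the red tray, the lever arm casting into the yellow tray and the tally counter into the green tray. Set each one down right way up in the middle of its tray, flat on the black liner, with the elbow's flange and the lever arm lying along the long side of their trays. Leave the yellow-handled deburring tool where it lies.

Things in the scene. Friction and masses are not known exactly. Their poses are not given: they have to be found in the camera images.
- elbow: raw grey aluminium elbow casting, 65 x 74 x 50 mm, about 85 g, standing on its flange: an upright tube with a short spout to one side (its +x). Origin: centre of its underside; z up; x along the spout; y along the oval flange (6 mm thick, reaching 37 mm either way). The upright tube is 32 mm across in y, centred 8 mm from the origin towards -x, and its top rim (39 to 50 mm up) stands free of the spout: a good place to pinch across y
- lever_arm: raw grey aluminium lever arm casting, flat and long, 30 (x) x 91 (y) x 21 mm, about 60 g. Origin: middle of its length, at its underside; y along its length, towards the larger boss; z up. Larger boss: 25 mm diameter, 20 mm tall, 30 mm from the origin at +y; smaller boss: 17 mm diameter, 13 mm tall, 36 mm from the origin at -y; bar between them 20 mm wide, 9 mm thick, with a low rib to 13 mm. It weighs heavier towards the larger boss
- counter: hand tally counter, a short pale metal drum with a black number window on its top, 42 mm diameter, drum 26 mm high, about 80 g, standing flat with its window up. A small push button (8 mm diameter) stands on its top to 36 mm, 17 mm from the axis at +x. Origin: centre of its underside, on the drum's axis; z up
- tray_red: the red tray: low open metal tray, 100 (its x) x 116 (its y, the long side) mm outside, 94 x 110 mm inside, rim 12 mm above the table, black rubber liner on its floor 5 mm above the origin; fixed to the table. Origin: centre of its underside; z up. The three trays stand in a row, in any order, on the side table to the robot's right
- tray_yellow: the yellow tray: same shape, size, origin and axes as the red one. (Mind the fixed square timber post, 55 mm thick, that rises to 1.05 m above the table 175 mm ahead of the robot's base axis and 30 mm to its right: reach past its right-hand side, the upper arm turned about 48 degrees or more to the right of straight ahead)
- tray_green: the green tray: same shape, size, origin and axes as the red one. (Stacks of blue crates, 0.65 m high, close the table 0.54 m to the right of the robot's base axis)
- deburr: a loose deburring tool with a yellow handle, 20 x 153 (y) x 17 mm, lying beside the parts on the near side; a bystander to be left where it lies. Origin: centre of its underside; y along it

How it is judged:
By the outcome, as a careful person would: the job done as asked, in the order asked, and still so for the second after the job is handed in, with the robot touching nothing.
It also fails if it takes over 77 s, if anything falls off the work surface, if the arm or the gripper's body presses on something with over 40 N, if the wrist force passes 120 N, or if a joint passes its speed limit or range.

## Working session

There is one attempt and no reset: what is moved stays moved. The work goes in short steps, Python scripts to look and compute and a shell command to move; the robot and the scene stay as the last step left them, time stands still between calls to the robot, and variables do not carry over. Pictures are saved under pics/ and viewed, at most 14 in all, crops included, and the job is handed in when it is done.

```bash
ls; mkdir -p pics; cat > h.py <<'E'
import numpy as np, cv2
from scipy.spatial.transform import Rotation as R
from workcell import manip
def cloud(cam, depth):
    c=manip.get_calibration(cam); K=np.array([[c['fx'],0,c['cx']],[0,c['fy'],c['cy']],[0,0,1.]])
    h,w=depth.shape; u,v=np.meshgrid(np.arange(w),np.arange(h))
    p=cv2.undistortPoints(np.stack([u,v],-1).reshape(-1,1,2).astype(np.float64),K,np.array(c['D'],float)).reshape(h,w,2)
    P=np.stack([p[...,0]*depth,-p[...,1]*depth,-depth],-1)
    return P@R.from_quat(c['orientation']).as_matrix().T+np.array(c['xyz'])
def save(n,im): cv2.imwrite('pics/'+n,cv2.cvtColor(im,cv2.COLOR_RGB2BGR))
E
python3 - <<'E'
from h import *
for cam in ('top','side'):
    im,d=manip.camera(cam); save(cam+'0.png',im); W=cloud(cam,d)
    print(cam,manip.get_calibration(cam)['xyz'])
    for t in ['elbow','lever_arm','counter','tray_red','tray_yellow','tray_green','deburr']:
        for r in manip.trace(t,cam)[:2]:
            m=r['pixels']&(d>0); 
            if m.sum()<5: continue
            q=W[m]; print(t,round(r['p'],2),np.round(r['box']),m.sum(),'med',np.median(q,0).round(3),'lo',np.percentile(q,3,axis=0).round(3),'hi',np.percentile(q,97,axis=0).round(3))
o=manip.get_obs(); print(o['clock'],o['position'],o['ee_rot'],R.from_quat(o['ee_rot']).as_matrix().round(3))
E
```

```text
pics
top [ 0.40500856 -0.35557158  0.88007131]
elbow 0.75 [333. 144. 370. 178.] 722 med [ 0.575 -0.414  0.024] lo [ 0.55  -0.443 -0.002] hi [ 0.61  -0.384  0.049]
lever_arm 0.92 [330. 236. 376. 255.] 469 med [ 0.426 -0.409  0.009] lo [ 0.408 -0.456  0.005] hi [ 0.441 -0.377  0.021]
counter 0.62 [340. 191. 362. 213.] 360 med [ 0.501 -0.416  0.024] lo [ 0.483 -0.434  0.008] hi [ 0.52  -0.398  0.033]
tray_red 0.79 [253. 106. 312. 161.] 2769 med [ 0.644 -0.272  0.004] lo [ 0.596 -0.329  0.   ] hi [ 0.692 -0.216  0.011]
tray_yellow 0.8 [252. 178. 312. 232.] 2875 med [ 0.499 -0.273  0.004] lo [ 0.452 -0.329  0.   ] hi [ 0.547 -0.219  0.011]
tray_green 0.81 [244. 238. 309. 294.] 3055 med [ 0.374 -0.269  0.004] lo [ 0.328 -0.324  0.001] hi [ 0.422 -0.215  0.011]
tray_green 0.18 [334. 146. 371. 178.] 694 med [ 0.575 -0.415  0.026] lo [ 0.552 -0.445 -0.   ] hi [ 0.611 -0.384  0.049]
deburr 0.92 [324. 276. 391. 298.] 541 med [ 0.343 -0.418  0.013] lo [ 0.324 -0.484 -0.002] hi [ 0.36  -0.365  0.017]
deburr 0.17 [251. 106. 314. 165.] 2920 med [ 0.643 -0.274  0.004] lo [ 0.593 -0.331 -0.001] hi [ 
[... 252 characters left out ...]
0.415 -0.454  0.   ] hi [ 0.442 -0.376  0.02 ]
counter 0.58 [278. 188. 295. 206.] 293 med [ 0.506 -0.413  0.023] lo [ 0.485 -0.434  0.001] hi [ 0.522 -0.398  0.028]
tray_red 0.9 [268. 246. 339. 316.] 2609 med [ 0.646 -0.272  0.002] lo [ 0.598 -0.331 -0.001] hi [ 0.694 -0.216  0.009]
tray_green 0.72 [337. 163. 401. 216.] 1920 med [ 0.376 -0.27   0.002] lo [ 0.327 -0.326 -0.002] hi [ 0.425 -0.213  0.01 ]
deburr 0.69 [300. 146. 341. 156.] 234 med [ 0.345 -0.416  0.012] lo [ 0.33  -0.461  0.004] hi [ 0.358 -0.365  0.015]
0.8 [0.23170353 0.58047672 0.24533655] [ 1.88773315e-01  9.82020689e-01  3.87075510e-05 -7.44978810e-07] [[-0.929  0.371  0.   ]
 [ 0.371  0.929  0.   ]
 [ 0.     0.    -1.   ]]
```

View pics.

View pics/top0.png

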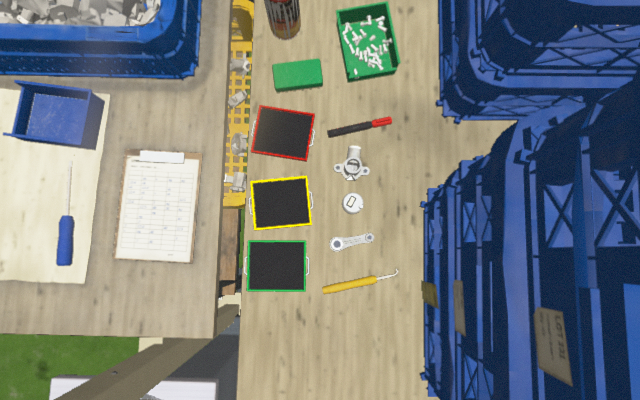

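View pics/side0.png

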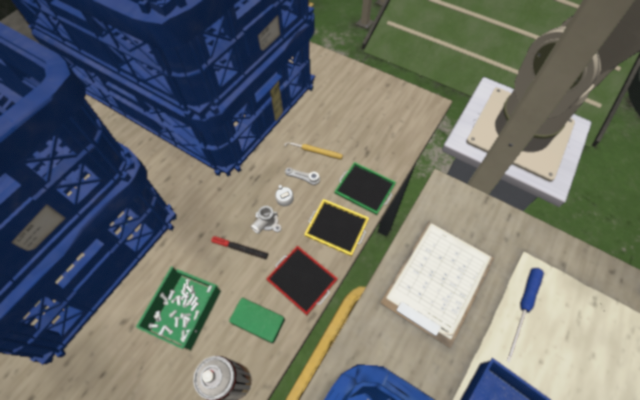

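```bash
python3 - <<'E'
from h import *
print([a for a in dir(manip) if a[0]!='_'], manip.tip_reach)
o=manip.get_obs(); print({k:np.round(v,3) for k,v in o.items()})
E
```

```text
['MotionError', 'camera', 'find_in', 'get_calibration', 'get_obs', 'hand_in', 'tip_of', 'tip_reach', 'trace'] 0.014
{'clock': np.float64(0.8), 'joint_pos': array([-1.214,  0.332, -0.065,  1.46 ,  0.022,  1.35 , -0.089]), 'joint_velocities': array([ 0.001,  0.   , -0.001, -0.001,  0.001, -0.   ,  0.   ]), 'tau': array([ 1.0000e-03, -6.2518e+01,  4.9000e-02, -3.9181e+01,  1.7000e-02,
        2.0000e-03, -0.0000e+00]), 'position': array([0.232, 0.58 , 0.245]), 'ee_rot': array([ 0.189,  0.982,  0.   , -0.   ]), 'ft_force': array([-0.016,  0.307, -0.857]), 'torque': array([ 0.002, -0.074,  0.015]), 'grasp_force': np.float64(0.0), 'grip_width': np.float64(0.998)}
```

The top view is oriented with +x up and +y left. The trays run red (283,133), yellow (281,204), green (277,266), and the elbow is at (350,163), the counter at (352,203) and the lever at (352,241). The deburring tool is at (360,284) and the post at (150,370). The side view agrees with this. Next I make a small probe move to learn the joint 1 sign and the null-space behaviour.

```bash
python3 -m pendant '[[-1,0,-1,0,0,0,1],[-1.5,0,-2,0,0,0,1],[-2,0,-3,0,0,0,1],[-2,0,-4,0,0,0,1],[-2,0,-5,0,0,0,1],[-2,0,-5,0,0,0,1],[-2,-1,-5,0,0,0,1],[-2,-2,-5,0,0,0,1],[-2,-3,-5,0,0,0,1],[-2,-3,-5,0,0,0,1]]'; python3 - <<'E'
from h import *
o=manip.get_obs(); print({k:np.round(v,3) for k,v in o.items()})
E
```

```text
clock: 2.05
position: [0.2683, 0.4014, 0.4965]
ee_rot: [0.189, 0.982, 0.001, 0.0]
ft_force: [-0.1, 0.2, 0.3]
grip_width: 1.002
grasp_force: 0.0
{'clock': np.float64(2.05), 'joint_pos': array([-1.076,  0.01 , -0.   ,  1.316,  0.   ,  1.813,  0.113]), 'joint_velocities': array([-0.012,  0.081, -0.013, -0.059, -0.004, -0.019, -0.004]), 'tau': array([  0.429, -42.367,   0.265, -37.332,   0.05 ,   0.365,   0.09 ]), 'position': array([0.268, 0.401, 0.496]), 'ee_rot': array([0.189, 0.982, 0.001, 0.   ]), 'ft_force': array([-0.127,  0.196,  0.348]), 'torque': array([ 0.02 , -0.024, -0.012]), 'grasp_force': np.float64(0.0), 'grip_width': np.float64(1.002)}
```

```bash
python3 -m pendant '[[0,0.42,-0.46,-1,0,0,1],[0,0.82,-1.06,-2,0,0,1],[0,1.18,-1.77,-3,0,0,1],[0,1.5,-2.6,-4,0,0,1],[0,1.74,-3.54,-5,0,0,1],[0,1.9,-4.58,-6,0,0,1],[0,1.98,-5.7,-7,0,0,1],[0,1.94,-6.9,-8,0,0,1],[0,1.78,-8.16,-9,0,0,1],[0,1.5,-9.46,-10,0,0,1]]'; python3 - <<'E'
from h import *
o=manip.get_obs(); print(o['joint_pos'].round(4),o['position'].round(4),R.from_quat(o['ee_rot']).as_matrix().round(4).tolist())
E
```

```text
clock: 3.3
position: [0.2972, 0.4752, 0.9649]
ee_rot: [0.144, 0.751, 0.633, 0.121]
ft_force: [-0.1, 0.7, 0.4]
grip_width: 1.001
grasp_force: 0.0
[-1.0823 -0.2745  0.0666  1.102  -0.2096  0.9297  0.1742] [0.2972 0.4752 0.9649] [[-0.9289, 0.0631, 0.365], [0.3704, 0.1578, 0.9154], [0.0001, 0.9855, -0.1699]]
```

```bash
cat > fk.py <<'E'
import numpy as np
from scipy.spatial.transform import Rotation as R
from scipy.optimize import least_squares
S=dict(s=(1,1,1))
P0=np.array([.3,.45,.49,.33,0.,0.,0.,0.])  # h,L1,L2,Lt,d1,d2 lateral, e2 offsets
def chain(q,p,s):
    h,L1,L2,Lt,d1,d2,d3,a=p
    rz=lambda t:R.from_euler('z',t); ry=lambda t:R.from_euler('y',t)
    pts=[np.array([0,0,h])]; r=rz(-q[0])*ry(q[1])
    r=r*rz(s[0]*q[2]); e=pts[0]+r.apply([a,d1,L1])
    pts.append(e); r=r*ry(q[3])*rz(s[1]*q[4]); w=e+r.apply([-a,d2,L2]); pts.append(w)
    r=r*ry(q[5])*rz(s[2]*q[6]); pts.append(w+r.apply([0,d3,Lt]))
    return pts,r
D=[([-1.214,.332,-.065,1.46,.022,1.35,-.0885],[.2317,.5805,.2453],[.188773,.98202,0,0]),
([-1.076,.01,0,1.316,0,1.813,.113],[.2683,.4014,.4965],[.189,.982,.001,0]),
([-1.0823,-.2745,.0666,1.102,-.2096,.9297,.1742],[.2972,.4752,.9649],[.144,.751,.633,.121])]
E
cat > fit.py <<'E'
from fk import *
import itertools
for s in itertools.product((1,-1),repeat=3):
    # unknown tool frame roll: estimate from first
    T=None
    def f(p):
        o=[]
        for q,x,e in D:
            pts,r=chain(q,p[:8],s); o+=list((pts[-1]-x)*5)
            o+=list(((r*R.from_euler('z',p[8])).inv()*R.from_quat(e)).as_rotvec())
        return np.array(o+list(.02*(p[4:8])))
    b=min((least_squares(f,np.r_[P0,y]) for y in (0,1.57,3.14,-1.57)),key=lambda r:r.cost)
    print(s,b.cost.round(6),b.x.round(4))
E
python3 fit.py
```

```text
(1, 1, 1) 0.062226 [-0.0381  0.8453  0.4988  0.3584 -0.5648  0.0841  0.4676 -0.0833  1.4978]
(1, 1, -1) 0.094859 [-0.0766  0.9145  0.5237  0.3575 -0.639   1.1194 -0.4995 -0.1215  1.63  ]
(1, -1, 1) 0.084734 [ 0.8012 -0.528   0.1411  0.3377 -1.1894  1.653  -0.4747  0.5365  1.4163]
(1, -1, -1) 0.05525 [ 0.8702 -0.5785  0.1983  0.3181 -1.3073  0.6402  0.6639  0.4886  1.5487]
(-1, 1, 1) 0.100127 [ 0.863  -0.5153  0.2648  0.3086  1.1805 -0.524  -0.7144  0.4082  1.5195]
(-1, 1, -1) 0.083582 [ 0.8813 -0.5709  0.2216  0.3155  1.2192 -1.9583  0.6893  0.4622  1.6513]
(-1, -1, 1) 0.075903 [ 2.6140e-01  4.4610e-01  4.8990e-01  3.2950e-01 -4.3000e-02 -4.8000e-03
  2.1000e-03 -2.0000e-04  1.4382e+00]
(-1, -1, -1) 4e-06 [ 2.6160e-01  4.4570e-01  4.8980e-01  3.2950e-01 -4.3500e-02 -5.0000e-04
 -1.8000e-03 -1.0000e-04  1.5707e+00]
```

```bash
cat > plan.py <<'E'
from fk import *
P=np.array([.2616,.4457,.4898,.3295,-.0435,0,0,0]); SG=(-1,-1,-1)
def fk(q):
    pts,r=chain(q,P,SG); return pts,r*R.from_euler('z',np.pi/2)
def rel(p0,r0,p,r):
    return np.r_[r0.inv().apply(p-p0)/.05, np.degrees((r0.inv()*r).as_rotvec())/8]
def show(qs,p0,r0):
    for q in qs:
        pts,r=fk(q); print(rel(p0,r0,pts[-1],r).round(2).tolist())
def cur():
    from workcell import manip
    o=manip.get_obs(); return o['joint_pos'],np.array(o['position']),R.from_quat(o['ee_rot'])
E
python3 - <<'E'
from plan import *
q,p,r=cur(); a=np.array(q); b=np.array([-1.08,-.2,0,.5,0,.75,0])
pts,rr=fk(q); print(pts[-1]-p,(rr.inv()*r).magnitude())
show([a+(b-a)*min(1,k/7) for k in range(1,11)],p,r)
print()
p,r=fk(b); p=p[-1]
qs=[np.r_[-1.08+.107*k,b[1:]] for k in range(1,11)]; show(qs,p,r)
for k in (0,5,9): print(fk(qs[k])[0][-1].round(3))
E
```

```text
[-0.00211847  0.00079792  0.00011798] 2.9796874070320123e-16
[0.05, 1.11, -0.52, -0.68, -0.16, -0.07]
[0.07, 2.17, -1.14, -1.38, -0.31, -0.11]
[0.12, 3.18, -1.85, -2.08, -0.44, -0.15]
[0.17, 4.12, -2.64, -2.79, -0.55, -0.17]
[0.23, 4.99, -3.52, -3.5, -0.65, -0.17]
[0.3, 5.77, -4.48, -4.22, -0.73, -0.16]
[0.38, 6.47, -5.51, -4.95, -0.8, -0.14]
[0.38, 6.47, -5.51, -4.95, -0.8, -0.14]
[0.38, 6.47, -5.51, -4.95, -0.8, -0.14]
[0.38, 6.47, -5.51, -4.95, -0.8, -0.14]

[-0.73, 0.07, -0.11, 0.0, -0.66, -0.38]
[-1.43, 0.17, -0.3, -0.0, -1.33, -0.76]
[-2.11, 0.31, -0.54, -0.0, -1.99, -1.14]
[-2.76, 0.49, -0.85, 0.0, -2.66, -1.53]
[-3.37, 0.7, -1.21, 0.0, -3.32, -1.91]
[-3.92, 0.94, -1.63, 0.0, -3.99, -2.29]
[-4.42, 1.21, -2.1, -0.0, -4.65, -2.67]
[-4.87, 1.5, -2.61, 0.0, -5.32, -3.05]
[-5.24, 1.82, -3.16, 0.0, -5.98, -3.43]
[-5.55, 2.15, -3.75, 0.0, -6.65, -3.81]
[0.228 0.258 1.33 ]
[0.328 0.106 1.33 ]
[ 0.342 -0.04   1.33 ]
```

```bash
python3 -m pendant '[[0.05,1.1,-0.5,-0.7,-0.15,-0.1,1],[0.1,2.2,-1.15,-1.4,-0.3,-0.1,1],[0.1,3.2,-1.85,-2.1,-0.45,-0.15,1],[0.2,4.1,-2.65,-2.8,-0.55,-0.2,1],[0.25,5,-3.5,-3.5,-0.65,-0.2,1],[0.3,5.8,-4.5,-4.2,-0.75,-0.15,1],[0.4,6.5,-5.5,-5,-0.8,-0.15,1],[0.4,6.5,-5.5,-5,-0.8,-0.15,1],[0.4,6.5,-5.5,-5,-0.8,-0.15,1],[0.4,6.5,-5.5,-5,-0.8,-0.15,1]]'; python3 - <<'E'
from plan import *
q,p,r=cur(); print(q.round(3)); b=np.array(q)
qs=[np.r_[b[0]+.107*k,b[1:]] for k in range(1,11)]; show(qs,p,r)
E
```

```text
clock: 4.55
position: [0.2005, 0.2855, 1.3298]
ee_rot: [0.121, 0.486, 0.839, 0.21]
ft_force: [-0.3, 1.7, 0.5]
grip_width: 1.001
grasp_force: 0.0
[-0.995 -0.189 -0.036  0.496 -0.059  0.743  0.014]
[-0.7, 0.06, -0.07, 0.0, -0.66, -0.38]
[-1.42, 0.16, -0.25, 0.0, -1.33, -0.76]
[-2.11, 0.3, -0.49, 0.0, -1.99, -1.14]
[-2.77, 0.47, -0.8, 0.0, -2.66, -1.53]
[-3.39, 0.68, -1.16, 0.0, -3.32, -1.91]
[-3.97, 0.92, -1.59, 0.0, -3.99, -2.29]
[-4.48, 1.19, -2.06, 0.0, -4.65, -2.67]
[-4.94, 1.49, -2.57, 0.01, -5.32, -3.05]
[-5.33, 1.81, -3.13, 0.01, -5.98, -3.43]
[-5.64, 2.14, -3.72, 0.01, -6.65, -3.81]
```

```bash
python3 -m pendant '[[-0.7,0.05,-0.05,0,-0.65,-0.4,1],[-1.4,0.15,-0.25,0,-1.35,-0.75,1],[-2.1,0.3,-0.5,0,-2,-1.15,1],[-2.75,0.45,-0.8,0,-2.65,-1.55,1],[-3.4,0.7,-1.15,0,-3.3,-1.9,1],[-3.95,0.9,-1.6,0,-4,-2.3,1],[-4.5,1.2,-2.05,0,-4.65,-2.65,1],[-4.95,1.5,-2.55,0,-5.3,-3.05,1],[-5.35,1.8,-3.15,0,-6,-3.45,1],[-5.65,2.15,-3.7,0,-6.65,-3.8,1]]'; python3 - <<'E'
from plan import *
q,p,r=cur(); print(q.round(3)); b=np.array([q[0],-.2,0,.5,0,.75,0])
qs=[np.r_[b[0]+.107*k,b[1:]] for k in range(1,11)]; show(qs,p,r)
E
```

```text
clock: 5.8
position: [0.3486, -0.0397, 1.3311]
ee_rot: [0.354, 0.355, 0.614, 0.609]
ft_force: [-0.8, -0.7, -0.0]
grip_width: 0.999
grasp_force: 0.0
[-0.457 -0.21   0.083  0.489  0.447  0.786 -0.124]
[2.32, 0.09, -0.21, 0.0, 2.15, 1.2]
[1.6, 0.04, -0.11, 0.0, 1.48, 0.82]
[0.86, 0.02, -0.07, 0.0, 0.82, 0.44]
[0.12, 0.04, -0.1, -0.0, 0.15, 0.06]
[-0.6, 0.1, -0.2, -0.0, -0.51, -0.32]
[-1.32, 0.2, -0.37, -0.0, -1.18, -0.7]
[-2.0, 0.33, -0.6, -0.01, -1.84, -1.09]
[-2.66, 0.5, -0.89, -0.01, -2.51, -1.47]
[-3.27, 0.71, -1.24, -0.01, -3.17, -1.85]
[-3.84, 0.94, -1.65, -0.01, -3.84, -2.23]
```

```bash
python3 -m pendant '[[-0.6,0.1,-0.2,0,-0.5,-0.3,1],[-1.3,0.2,-0.35,0,-1.2,-0.7,1],[-2,0.35,-0.6,0,-1.85,-1.1,1],[-2.65,0.5,-0.9,0,-2.5,-1.45,1],[-3.25,0.7,-1.25,0,-3.15,-1.85,1],[-3.85,0.95,-1.65,0,-3.85,-2.25,1],[-4.35,1.2,-2.1,0,-4.5,-2.6,1],[-4.8,1.5,-2.6,0,-5.15,-3,1],[-5.2,1.8,-3.2,0,-5.85,-3.4,1],[-5.5,2.15,-3.75,0,-6.5,-3.8,1]]'; python3 - <<'E'
from plan import *
q,p,r=cur(); print(q.round(3), [x.round(3) for x in fk(q)[0]],r.as_matrix().round(2).tolist())
E
```

```text
clock: 7.05
position: [0.1339, -0.3169, 1.3299]
ee_rot: [0.483, 0.132, 0.224, 0.836]
ft_force: [0.4, -0.1, -0.4]
grip_width: 1.002
grasp_force: 0.0
[ 0.105 -0.263  0.109  0.506  0.956  0.874 -0.206] [array([0.   , 0.   , 0.262]), array([-0.124, -0.03 ,  0.691]), array([-0.011, -0.068,  1.166]), array([ 0.133, -0.315,  1.33 ])] [[0.86, -0.25, 0.44], [0.5, 0.43, -0.75], [-0.0, 0.87, 0.5]]
```

```bash
cat > sim.py <<'E'
from plan import *
LO=np.array([-2.6,-.5,-1.47,.16,-1.27,.06,-2.6]);HI=np.array([2.6,2.12,1.34,2.42,4.41,2.06,2.6])
NOM=np.array([0,0,0,1.3,0,1.3,0.])
def jac(q):
    pts,r=fk(q); J=np.zeros((6,7))
    for i in range(7):
        d=np.array(q,float); d[i]+=1e-5; p2,r2=fk(d)
        J[:3,i]=(p2[-1]-pts[-1])/1e-5; J[3:,i]=(r2*r.inv()).as_rotvec()/1e-5
    return J
W=.3
def step(q,p,r,k,n=12,nom=NOM,w=np.ones(7)):
    for _ in range(n):
        pts,rr=fk(q); e=np.r_[p-pts[-1],(r*rr.inv()).as_rotvec()]
        J=jac(q); Wi=np.diag(1/w); A=Wi@J.T@np.linalg.inv(J@Wi@J.T+1e-6*np.eye(6))
        q=q+.5*A@e+k*(np.eye(7)-A@J)@((nom-q)*(np.abs(nom)<9))
        q=np.clip(q,LO,HI)
    return q
def sim(q,rows,p0,r0,k,**a):
    for row in rows:
        row=np.array(row,float); p=p0+r0.apply(row[:3]*.05); r=r0*R.from_rotvec(np.radians(row[3:6]*8))
        q=step(q,p,r,k,**a)
    return q
E
cat > t.py <<'E'
from sim import *
C4=[[-0.7,0.05,-0.05,0,-0.65,-0.4,1],[-1.4,0.15,-0.25,0,-1.35,-0.75,1],[-2.1,0.3,-0.5,0,-2,-1.15,1],[-2.75,0.45,-0.8,0,-2.65,-1.55,1],[-3.4,0.7,-1.15,0,-3.3,-1.9,1],[-3.95,0.9,-1.6,0,-4,-2.3,1],[-4.5,1.2,-2.05,0,-4.65,-2.65,1],[-4.95,1.5,-2.55,0,-5.3,-3.05,1],[-5.35,1.8,-3.15,0,-6,-3.45,1],[-5.65,2.15,-3.7,0,-6.65,-3.8,1]]
C5=[[-0.6,0.1,-0.2,0,-0.5,-0.3,1],[-1.3,0.2,-0.35,0,-1.2,-0.7,1],[-2,0.35,-0.6,0,-1.85,-1.1,1],[-2.65,0.5,-0.9,0,-2.5,-1.45,1],[-3.25,0.7,-1.25,0,-3.15,-1.85,1],[-3.85,0.95,-1.65,0,-3.85,-2.25,1],[-4.35,1.2,-2.1,0,-4.5,-2.6,1],[-4.8,1.5,-2.6,0,-5.15,-3,1],[-5.2,1.8,-3.2,0,-5.85,-3.4,1],[-5.5,2.15,-3.75,0,-6.5,-3.8,1]]
q3=np.array([-.995,-.189,-.036,.496,-.059,.743,.014]); q4=np.array([-.457,-.21,.083,.489,.447,.786,-.124])
q2=np.array([-1.0823,-.2745,.0666,1.102,-.2096,.9297,.1742])
C3=[[0.05,1.1,-0.5,-0.7,-0.15,-0.1,1],[0.1,2.2,-1.15,-1.4,-0.3,-0.1,1],[0.1,3.2,-1.85,-2.1,-0.45,-0.15,1],[0.2,4.1,-2.65,-2.8,-0.55,-0.2,1],[0.25,5,-3.5,-3.5,-0.65,-0.2,1],[0.3,5.8,-4.5,-4.2,-0.75,-0.15,1]]+[[0.4,6.5,-5.5,-5,-0.8,-0.15,1]]*4
q1=np.array([-1.076,.01,0,1.316,0,1.813,.113])
C2=[[0,0.42,-0.46,-1,0,0,1],[0,0.82,-1.06,-2,0,0,1],[0,1.18,-1.77,-3,0,0,1],[0,1.5,-2.6,-4,0,0,1],[0,1.74,-3.54,-5,0,0,1],[0,1.9,-4.58,-6,0,0,1],[0,1.98,-5.7,-7,0,0,1],[0,1.94,-6.9,-8,0,0,1],[0,1.78,-8.16,-9,0,0,1],[0,1.5,-9.46,-10,0,0,1]]
print('obs',q2,q3,q4,[.105,-.263,.109,.506,.956,.874,-.206])
for k in (0,.01,.05,.2):
  for nm in (NOM,):
    print(k,[sim(q,C,fk(q)[0][-1],fk(q)[1],k,nom=nm).round(2).tolist() for q,C in ((q1,C2),(q2,C3),(q3,C4),(q4,C5))])
E
python3 t.py
```

```text
obs [-1.0823 -0.2745  0.0666  1.102  -0.2096  0.9297  0.1742] [-0.995 -0.189 -0.036  0.496 -0.059  0.743  0.014] [-0.457 -0.21   0.083  0.489  0.447  0.786 -0.124] [0.105, -0.263, 0.109, 0.506, 0.956, 0.874, -0.206]
0 [[-1.09, -0.28, 0.07, 1.09, -0.2, 0.94, 0.17], [-0.98, -0.2, -0.04, 0.5, -0.07, 0.74, 0.02], [-0.46, -0.21, 0.07, 0.48, 0.45, 0.79, -0.12], [0.11, -0.26, 0.11, 0.5, 0.95, 0.87, -0.2]]
0.01 [[-0.67, -0.27, -0.16, 1.09, -0.45, 0.97, 0.29], [-0.64, -0.19, -0.13, 0.5, -0.38, 0.74, 0.11], [-0.14, -0.19, 0.01, 0.48, 0.15, 0.76, -0.05], [0.39, -0.24, 0.1, 0.5, 0.65, 0.82, -0.15]]
0.05 [[-0.51, -0.27, -0.25, 1.09, -0.55, 0.98, 0.34], [-0.5, -0.19, -0.17, 0.5, -0.51, 0.74, 0.14], [0.01, -0.19, -0.03, 0.48, 0.02, 0.75, -0.02], [0.52, -0.23, 0.09, 0.5, 0.52, 0.8, -0.13]]
0.2 [[-0.52, -0.27, -0.24, 1.09, -0.54, 0.98, 0.33], [-0.5, -0.19, -0.17, 0.5, -0.51, 0.74, 0.14], [0.0, -0.19, -0.03, 0.48, 0.03, 0.75, -0.02], [0.52, -0.23, 0.09, 0.5, 0.52, 0.8, -0.13]]
```

```bash
cat > fast.py <<'E'
import numpy as np
from scipy.spatial.transform import Rotation as R
h,L1,L2,Lt,d=.2616,.4457,.4898,.3295,-.0435
LO=np.array([-2.6,-.5,-1.47,.16,-1.27,.06,-2.6]);HI=np.array([2.6,2.12,1.34,2.42,4.41,2.06,2.6])
def Rz(t): c,s=np.cos(t),np.sin(t); return np.array([[c,-s,0],[s,c,0],[0,0,1]])
def Ry(t): c,s=np.cos(t),np.sin(t); return np.array([[c,0,s],[0,1,0],[-s,0,c]])
T=Rz(np.pi/2)
def fkj(q):
    z=np.array([0,0,1.]);S=np.array([0,0,h]); ax=[-z];o=[S]
    r=Rz(-q[0]); ax.append(r[:,1]);o.append(S)
    r=r@Ry(q[1]); ax.append(-r[:,2]);o.append(S)
    r=r@Rz(-q[2]); E=S+r@np.array([0,d,L1]); ax.append(r[:,1]);o.append(E)
    r=r@Ry(q[3]); ax.append(-r[:,2]);o.append(E); r=r@Rz(-q[4]); Wp=E+r[:,2]*L2
    ax.append(r[:,1]);o.append(Wp); r=r@Ry(q[5]); ax.append(-r[:,2]);o.append(Wp); r=r@Rz(-q[6])
    p=Wp+r[:,2]*Lt; J=np.array([np.r_[np.cross(a,p-b),a] for a,b in zip(ax,o)]).T
    return S,E,Wp,p,r@T,J
def rv(M): return R.from_matrix(M).as_rotvec()
def go(q,p,Rm,n=4):
    for _ in range(n):
        *_,pp,rr,J=fkj(q); e=np.r_[p-pp,rv(Rm@rr.T)]
        q=np.clip(q+J.T@np.linalg.solve(J@J.T+1e-6*np.eye(6),e),LO,HI)
    return q
def move(q,p,Rm):
    """straight interpolation from current pose; returns list of q"""
    *_,p0,R0,_=fkj(q); w=rv(R0.T@Rm); n=max(2,int(max(np.linalg.norm(p-p0)/.04,np.degrees(np.linalg.norm(w))/7))+1); out=[]
    for k in range(1,n+1):
        q=go(q,p0+(p-p0)*k/n,R0@R.from_rotvec(w*k/n).as_matrix(),2 if k<n else 6); out.append(q)
    return out
def clr(q):
    """clearance: horizontal/vertical distance of arm axis points from post and crates and table"""
    S,E,Wp,p,rr,_=fkj(q); U=S+(E-S)  ; m=9
    # upper arm approx: S -> E
    pts=np.array([a+(b-a)*t for a,b in ((S,E),(E,Wp),(Wp,p)) for t in np.linspace(0,1,9)])
    lo=np.array([.147,-.0575,-1]);hi=np.array([.2025,-.0025,1.05])
    dp=np.linalg.norm(np.maximum(np.maximum(lo-pts,pts-hi),0),axis=1)
    dc=np.linalg.norm(np.maximum(np.maximum(np.array([-1,-3,-1])-pts,pts-np.array([3,-.54,.65])),0),axis=1)
    return dp.min(), dc[:-1].min()
def down(yaw): # tool z down, tool y (jaw) along azimuth yaw
    y=np.array([np.cos(yaw),np.sin(yaw),0]);z=np.array([0,0,-1.]);return np.stack([np.cross(y,z),y,z],1)
E
cat > t2.py <<'E'
from fast import *
G={'elb':(.575,-.414,.05),'cnt':(.501,-.416,.03),'lev':(.426,-.409,.03),'red':(.644,-.272,.06),'yel':(.499,-.273,.06),'grn':(.374,-.269,.06)}
rng=np.random.default_rng(0)
for g,p in G.items():
  for yaw in (-90,0,-180,90):
    best={}
    for t in range(60):
        q=np.array([rng.uniform(.3,2.2),rng.uniform(0,1.2),rng.uniform(-1.4,1.3),1.2,rng.uniform(-1,3),1.2,rng.uniform(-2,2)])
        q=go(q,np.array(p),down(np.radians(yaw)),30); *_,pp,rr,J=fkj(q)
        if np.linalg.norm(pp-p)>1e-3 or (q<LO+.02).any() or (q>HI-.02).any(): continue
        c=clr(q)
        if c[0]>.07: best[round(q[0],1)]=(round(c[0],3),round(c[1],3),q.round(2).tolist())
    ks=sorted(best); print(g,yaw,[ (k,best[k][:2]) for k in ks]); 
    if ks: print('   ',best[ks[len(ks)//2]])
E
python3 t2.py
```

```text
elb -90 [(np.float64(0.7), (np.float64(0.071), np.float64(0.126))), (np.float64(0.8), (np.float64(0.092), np.float64(0.126))), (np.float64(0.9), (np.float64(0.1), np.float64(0.126))), (np.float64(1.1), (np.float64(0.114), np.float64(0.126))), (np.float64(1.2), (np.float64(0.123), np.float64(0.126))), (np.float64(1.3), (np.float64(0.13), np.float64(0.126)))]
    (np.float64(0.114), np.float64(0.126), [1.08, 0.78, -0.79, 1.4, 0.56, 1.2, -1.34])
elb 0 [(np.float64(0.7), (np.float64(0.077), np.float64(0.126))), (np.float64(0.8), (np.float64(0.084), np.float64(0.126))), (np.float64(0.9), (np.float64(0.094), np.float64(0.126))), (np.float64(1.0), (np.float64(0.103), np.float64(0.126))), (np.float64(1.1), (np.float64(0.118), np.float64(0.126))), (np.float64(1.2), (np.float64(0.12), np.float64(0.126))), (np.float64(1.3), (np.float64(0.129), np.float64(0.126)))]
    (np.float64(0.103), np.float64(0.126), [0.97, 0.73, -0.61, 1.4, 0.43, 1.15, 0.3])
elb -180 []
elb 90 [(np.float64(0.7), (np.float64(0.079), np.float64(0.126))), (np.float64(0.8), (np.float64(0.087), np.float64(0.126))), (np.float6
[... 8904 characters left out ...]
.34])
grn -180 []
grn 90 [(np.float64(0.6), (np.float64(0.074), np.float64(0.271))), (np.float64(0.7), (np.float64(0.083), np.float64(0.271))), (np.float64(0.8), (np.float64(0.085), np.float64(0.271))), (np.float64(1.2), (np.float64(0.114), np.float64(0.271))), (np.float64(1.3), (np.float64(0.12), np.float64(0.271))), (np.float64(1.4), (np.float64(0.13), np.float64(0.271))), (np.float64(1.5), (np.float64(0.141), np.float64(0.271))), (np.float64(1.6), (np.float64(0.147), np.float64(0.271))), (np.float64(1.7), (np.float64(0.147), np.float64(0.271))), (np.float64(1.8), (np.float64(0.147), np.float64(0.271)))]
    (np.float64(0.13), np.float64(0.271), [1.36, 0.25, -0.91, 2.08, 0.25, 0.92, 1.89])
```

```bash
cat > t3.py <<'E'
from fast import *
import sys
q0=np.array([.105,-.263,.109,.506,.956,.874,-.206]); rng=np.random.default_rng(int(sys.argv[1]))
PRE=(np.array([.55,-.38,.25]),down(-np.pi/2))
def pose_dir(az,el,roll): # tool z dir
    z=np.array([np.cos(az)*np.cos(el),np.sin(az)*np.cos(el),np.sin(el)]); x=np.array([-np.sin(az),np.cos(az),0]);x=-x
    x=-x if False else x; y=np.cross(z,x); M=np.stack([x,y,z],1); return M@Rz(roll)
S,E,Wp,p0,R0,_=fkj(q0)
best=[]
import time; t=time.time()
while time.time()-t<150:
    q=q0; mc=9; cc=9; n=0; vias=[]; ok=True
    for i in range(rng.integers(1,4)):
        # random wrist point to the right, random tool direction
        az=np.radians(rng.uniform(-150,-20)); rr=rng.uniform(.1,.5); w=np.array([rr*np.cos(az),rr*np.sin(az),rng.uniform(.65,1.15)])
        M=pose_dir(np.radians(rng.uniform(-170,-30)),np.radians(rng.uniform(-90,50)),rng.uniform(-1.2,1.2))
        vias.append((w+M[:,2]*Lt,M))
    for p,M in vias+[PRE]:
        tr=move(q,p,M); n+=len(tr); q=tr[-1]; *_,pp,RR,_=fkj(q)
        for x in tr:
            c=clr(x); mc=min(mc,c[0]); cc=min(cc,c[1])
        if np.linalg.norm(pp-p)>.01 or mc<.075 or cc<.1 or n>55: ok=False;break
    if ok and q[0]>.9 and q[0]<1.25:
        best.append((mc-.0008*n,mc,cc,n,q,vias))
best.sort(key=lambda b:-b[0])
print(len(best))
for b in best[:3]: print(b[1],b[2],b[3],b[4].round(2),[(v[0].round(3).tolist(),v[1].round(3).tolist()) for v in b[5]])
import pickle; pickle.dump(best[:20],open(f'b{sys.argv[1]}.pkl','wb'))
E
nproc; for i in 1 2 3 4; do python3 t3.py $i & done; wait
```

```text
4
1
0.08575383535375346 0.1500931503796854 54 [ 1.2   0.57 -0.99  1.32  0.47  1.49 -1.32] [([-0.133, -0.357, 0.952], [[-0.529, -0.849, -0.006], [-0.443, 0.282, -0.851], [0.724, -0.448, -0.525]]), ([0.191, -0.295, 0.989], [[-0.615, 0.258, 0.745], [-0.482, 0.624, -0.614], [-0.624, -0.737, -0.26]])]
0
1
0.10538288438299256 0.15167910099016038 55 [ 1.07  0.5  -0.78  1.32  0.35  1.45 -1.25] [([-0.047, -0.595, 1.186], [[-0.581, -0.808, -0.094], [0.459, -0.23, -0.859], [0.672, -0.542, 0.504]]), ([0.043, -0.398, 0.697], [[-0.883, -0.454, 0.119], [-0.47, 0.857, -0.212], [-0.006, -0.243, -0.97]])]
0
```

```bash
sed -i 's/;x=-x$//; s/-1.2,1.2/-1,1/; s/n>55/n>48/; s/<150/<200/' t3.py; grep -n "np.sin(az),np.cos" t3.py; for i in 1 2 3 4; do python3 t3.py $i & done; wait
```

```text
6:    z=np.array([np.cos(az)*np.cos(el),np.sin(az)*np.cos(el),np.sin(el)]); x=np.array([-np.sin(az),np.cos(az),0])
0
0
0
0
```

```bash
sed -i 's/rng.uniform(-1,1))/rng.uniform(-3,3))/; s/n>48/n>52/; s/    for p,M in vias/    PRE=(PRE[0],down(np.radians(rng.choice([-90,-45,0,45,90]))))\n    for p,M in vias/; s/q\[0\]>.9 /q[0]>.85 /' t3.py; for i in 1 2 3 4; do python3 t3.py $i & done; wait
```

```text
0
0
1
0.08646114789799592 0.12430164599786014 50 [ 0.96  0.47 -0.6   1.32  0.26  1.43 -0.41] [([-0.326, -0.438, 0.39], [[-0.107, 0.994, -0.019], [0.833, 0.079, -0.548], [-0.544, -0.074, -0.836]])]
0
```

```bash
cat > t4.py <<'E'
from fast import *
import sys,pickle,time
from scipy.optimize import differential_evolution as DE
seed=int(sys.argv[1]); q0=np.array([.105,-.263,.109,.506,.956,.874,-.206]); NV=1+seed%2
def pose_dir(az,el,roll):
    z=np.array([np.cos(az)*np.cos(el),np.sin(az)*np.cos(el),np.sin(el)]); x=np.array([-np.sin(az),np.cos(az),0]); return np.stack([x,np.cross(z,x),z],1)@Rz(roll)
YAW=np.radians([-90,-45][seed//2%2])
def dec(v):
    out=[]
    for i in range(NV):
        rr,az,z,ta,te,ro=v[6*i:6*i+6]; M=pose_dir(ta,te,ro); out.append((np.array([rr*np.cos(az),rr*np.sin(az),z])+M[:,2]*Lt,M))
    return out+[(np.array([.52,-.37,.25]),down(YAW))]
def run(v):
    q=q0; Q=[]; err=0
    for p,M in dec(v):
        tr=move(q,p,M); Q+=tr; q=tr[-1]; err+=np.linalg.norm(fkj(q)[3]-p)
    c=np.array([clr(x) for x in Q]); return q,Q,err,c.min(0)
def cost(v):
    q,Q,err,c=run(v); lim=np.maximum(0,np.maximum(LO+.05-np.array(Q),np.array(Q)-HI+.05)).max()
    return 10*max(0,.1-c[0])+5*max(0,.12-c[1])+3*abs(q[0]-1.05)*(abs(q[0]-1.05)>.1)+err*20+lim*3+.004*len(Q)
t=time.time(); B=[(.1,.5),(-2.2,-.7),(.5,1.17),(-2.8,-.3),(-1.5,.7),(-1.2,1.2)]*NV
r=DE(cost,B,popsize=5,seed=seed,maxiter=400,callback=lambda x,convergence:time.time()-t>400)
q,Q,err,c=run(r.x); print(seed,NV,r.fun,q.round(2),len(Q),err,c,r.x.round(3).tolist()); pickle.dump((r.x,NV,YAW),open(f'd{seed}.pkl','wb'))
E
for i in 0 1 2 3; do OMP_NUM_THREADS=1 python3 t4.py $i & done; wait
```

```text
2 1 0.5239552318659076 [ 0.96  0.39 -0.55  1.41  0.2   1.39 -0.37] 37 3.3306690738754696e-16 [0.07740448 0.12128446] [0.334, -1.529, 0.503, -0.307, -0.203, -0.402]
0 1 0.40856964615993285 [ 0.95  0.39 -0.53  1.41  0.2   1.39 -1.15] 44 3.685970942157867e-16 [0.09174304 0.12050623] [0.338, -2.199, 0.735, -1.53, -1.171, -1.175]
3 2 0.6338634717622593 [ 1.06  0.41 -0.69  1.41  0.26  1.41 -0.41] 52 4.757096196387969e-16 [0.08442191 0.09598349] [0.319, -1.901, 0.729, -1.761, 0.108, 0.166, 0.31, -1.678, 1.006, -2.666, -1.078, -1.089]
1 2 0.395901465661716 [ 0.96  0.39 -0.55  1.41  0.2   1.39 -1.16] 50 3.0872819927245836e-16 [0.09540985 0.17      ] [0.351, -2.1, 0.748, -1.12, -1.499, -0.733, 0.34, -1.158, 0.556, -2.092, -1.367, 0.008]
```

```bash
cat > t5.py <<'E'
import sys; sys.argv=['',sys.argv[1]]
exec(open('t4.py').read().split('t=time.time()')[0])
v,NV,YAW=pickle.load(open(f'd{seed}.pkl','rb'))
q,Q,err,c=run(v); print(q.round(2),c)
for p,M in dec(v): print(p.round(3),M.round(3).tolist())
H=.16; a,b=-np.pi/2,0.
for n,x,y,z,yaw in [('e',.583,-.414,H,a),('e',.583,-.414,.05,a),('e',.583,-.414,H,a),('r',.644,-.272,H,a),('r',.644,-.272,.05,a),('r',.644,-.272,H,a),
 ('l',.426,-.409,H,b),('l',.426,-.409,.01,b),('l',.426,-.409,H,b),('y',.5,-.273,H,b),('y',.5,-.273,.02,b),('y',.5,-.273,H,b),
 ('c',.501,-.416,H,b),('c',.501,-.416,.02,b),('c',.501,-.416,H,b),('g',.374,-.27,H,b),('g',.374,-.27,.02,b),('g',.374,-.27,H,b)]:
    tr=move(q,np.array([x,y,z]),down(yaw)); q=tr[-1]; c=np.array([clr(t) for t in tr]).min(0); print(n,z,q.round(2),c.round(3))
E
python3 t5.py 1; python3 t5.py 0|tail -8
```

```text
[ 0.96  0.39 -0.55  1.41  0.2   1.39 -1.16] [0.09540985 0.17      ]
[-0.167 -0.325  0.419] [[0.379, 0.925, 0.031], [0.924, -0.376, -0.065], [-0.048, 0.054, -0.997]]
[ 0.103 -0.369  0.233] [[0.863, -0.495, -0.101], [-0.505, -0.845, -0.176], [0.002, 0.203, -0.979]]
[ 0.52 -0.37  0.25] [[1.0, 0.0, 0.0], [0.0, -1.0, 0.0], [0.0, 0.0, -1.0]]
e 0.16 [ 0.89  0.62 -0.51  1.29  0.3   1.32 -1.19] [0.097 0.126]
e 0.05 [ 0.88  0.71 -0.49  1.38  0.35  1.14 -1.22] [0.094 0.126]
e 0.16 [ 0.89  0.62 -0.51  1.29  0.3   1.32 -1.19] [0.096 0.126]
r 0.16 [ 0.71  0.59 -0.55  1.34  0.31  1.3  -1.42] [0.073 0.162]
r 0.05 [ 0.7   0.69 -0.52  1.43  0.36  1.12 -1.46] [0.069 0.268]
r 0.16 [ 0.71  0.59 -0.55  1.34  0.31  1.3  -1.42] [0.07  0.268]
l 0.16 [ 1.34  0.4  -0.81  1.66  0.3   1.21  0.47] [0.079 0.131]
l 0.01 [ 1.27  0.58 -0.73  1.77  0.46  0.97  0.36] [0.135 0.131]
l 0.16 [ 1.35  0.4  -0.81  1.66  0.31  1.21  0.46] [0.138 0.131]
y 0.16 [ 1.15  0.36 -0.88  1.72  0.3   1.2   0.19] [0.126 0.165]
y 0.02 [ 1.07  0.55 -0.79  1.82  0.47  0.97  0.08] [0.115 0.267]
y 0.16 [ 1.16  0.37 -0.89  1.72  0.3   1.2   0.
[... 227 characters left out ...]
 0.07 -0.93  1.99  0.06  1.12  0.48] [0.088 0.153]
g 0.02 [ 1.32  0.33 -0.87  2.1   0.34  0.85  0.25] [0.101 0.27 ]
g 0.16 [ 1.46  0.07 -0.96  1.99  0.06  1.12  0.48] [0.088 0.27 ]
y 0.02 [ 1.06  0.54 -0.78  1.82  0.46  0.97  0.08] [0.115 0.267]
y 0.16 [ 1.15  0.36 -0.87  1.72  0.29  1.2   0.2 ] [0.118 0.267]
c 0.16 [ 1.2   0.53 -0.79  1.49  0.39  1.28  0.37] [0.127 0.124]
c 0.02 [ 1.16  0.68 -0.72  1.59  0.5   1.06  0.3 ] [0.124 0.124]
c 0.16 [ 1.2   0.53 -0.79  1.49  0.39  1.28  0.37] [0.125 0.124]
g 0.16 [ 1.42  0.07 -0.91  1.99  0.06  1.12  0.48] [0.087 0.153]
g 0.02 [ 1.31  0.33 -0.86  2.1   0.33  0.85  0.26] [0.101 0.27 ]
g 0.16 [ 1.44  0.07 -0.94  1.99  0.06  1.12  0.48] [0.088 0.27 ]
```

```bash
cat > t6.py <<'E'
import sys; sys.argv=['','1']
exec(open('t4.py').read().split('t=time.time()')[0])
v,NV,YAW=pickle.load(open('d1.pkl','rb')); q,Q,err,c=run(v)
pre=(.52,-.37,.25)
def job(q0,seq):
    q=q0
    for x,y,z,yaw in seq:
        tr=move(q,np.array([x,y,z]),down(np.radians(yaw))); q=tr[-1]; c=np.array([clr(t) for t in tr]).min(0); print(' ',(x,y,z,yaw),q.round(2),c.round(3),len(tr))
e=(.583,-.414,.16); r=(.644,-.272,.16); el=(.583,-.414,.05); rl=(.644,-.272,.05); l=(.426,-.409,.16)
for s in ([(*pre,-45),(*e,-90),(*r,-90),(*rl,-90)],[(*l,0),(*e,-90),(*r,-90),(*rl,-90)],[(.374,-.27,.2,0),(*e,-90),(*r,-90),(*rl,-90)],[(*pre,0),(*e,90),(*el,90),(*e,90),(*r,90),(*rl,90)],[(*pre,0),(.6,-.34,.25,90),(*e,90),(*r,90),(*rl,90)]):
    print('seq'); job(q,s)
E
python3 t6.py
```

```text
seq
  (0.52, -0.37, 0.25, -45) [ 1.05  0.41 -0.67  1.41  0.25  1.41 -0.41] [0.113 0.17 ] 7
  (0.583, -0.414, 0.16, -90) [ 0.88  0.61 -0.5   1.29  0.29  1.31 -1.18] [0.096 0.126] 7
  (0.644, -0.272, 0.16, -90) [ 0.7   0.58 -0.53  1.34  0.3   1.3  -1.41] [0.071 0.162] 4
  (0.644, -0.272, 0.05, -90) [ 0.69  0.68 -0.51  1.43  0.35  1.12 -1.45] [0.068 0.268] 3
seq
  (0.426, -0.409, 0.16, 0) [ 1.3   0.38 -0.75  1.66  0.28  1.21  0.48] [0.114 0.131] 13
  (0.583, -0.414, 0.16, -90) [ 0.86  0.61 -0.46  1.29  0.27  1.31 -1.17] [0.093 0.126] 13
  (0.644, -0.272, 0.16, -90) [ 0.68  0.58 -0.5   1.34  0.28  1.29 -1.4 ] [0.069 0.162] 4
  (0.644, -0.272, 0.05, -90) [ 0.66  0.68 -0.47  1.43  0.33  1.11 -1.44] [0.065 0.268] 3
seq
  (0.374, -0.27, 0.2, 0) [ 1.24  0.01 -0.71  1.94  0.01  1.2   0.53] [0.072 0.178] 13
  (0.583, -0.414, 0.16, -90) [ 0.87  0.61 -0.48  1.29  0.28  1.31 -1.18] [0.085 0.126] 13
  (0.644, -0.272, 0.16, -90) [ 0.69  0.58 -0.52  1.34  0.29  1.3  -1.41] [0.07  0.162] 4
  (0.644, -0.272, 0.05, -90) [ 0.67  0.68 -0.49  1.43  0.34  1.12 -1.44] [0.066 0.268] 3
seq
  (0.52, -0.37, 0.25
[... 246 characters left out ...]
0.583, -0.414, 0.16, 90) [ 1.16  0.75 -0.99  1.29  0.62  1.42  1.78] [0.12  0.126] 3
  (0.644, -0.272, 0.16, 90) [ 0.98  0.72 -1.02  1.34  0.61  1.4   1.55] [0.099 0.162] 4
  (0.644, -0.272, 0.05, 90) [ 0.96  0.83 -0.96  1.43  0.69  1.24  1.5 ] [0.097 0.237] 3
seq
  (0.52, -0.37, 0.25, 0) [ 1.14  0.43 -0.8   1.41  0.31  1.42  0.34] [0.113 0.17 ] 13
  (0.6, -0.34, 0.25, 90) [ 1.1   0.64 -1.05  1.25  0.55  1.54  1.7 ] [0.114 0.172] 13
  (0.583, -0.414, 0.16, 90) [ 1.16  0.75 -0.99  1.29  0.62  1.42  1.78] [0.116 0.126] 3
  (0.644, -0.272, 0.16, 90) [ 0.98  0.72 -1.02  1.34  0.61  1.4   1.55] [0.099 0.162] 4
  (0.644, -0.272, 0.05, 90) [ 0.96  0.83 -0.96  1.43  0.69  1.24  1.5 ] [0.097 0.237] 3
```

```bash
cat > rows.py <<'E'
from fast import *
def rows(p,M,p0=None,R0=None):
    from workcell import manip
    o=manip.get_obs()
    if p0 is None: p0=np.array(o['position']);R0=R.from_quat(o['ee_rot']).as_matrix()
    t=R0.T@(np.array(p)-p0)/.05; w=np.degrees(rv(R0.T@M))/8
    print('rel',t.round(2),w.round(2),'min rows',max(np.linalg.norm(t)*.8,np.linalg.norm(w)/1.33).round(1),'q',o['joint_pos'].round(2),'t',o['clock'])
    return t,w
E
cat > via.py <<'E'
import sys; k=int(sys.argv[1]); sys.argv=['','1']
exec(open('t4.py').read().split('t=time.time()')[0])
v,NV,YAW=pickle.load(open('d1.pkl','rb')); from rows import rows
p,M=dec(v)[k]; t,w=rows(p,M)
for i in range(1,13): print((np.r_[t,w]*i/12).round(2).tolist())
E
python3 via.py 0
```

```text
rel [ -5.2  -14.38 -11.59] [13.86  4.72 -2.97] min rows 15.3 q [ 0.11 -0.26  0.11  0.51  0.96  0.87 -0.21] t 7.05
[-0.43, -1.2, -0.97, 1.16, 0.39, -0.25]
[-0.87, -2.4, -1.93, 2.31, 0.79, -0.5]
[-1.3, -3.59, -2.9, 3.47, 1.18, -0.74]
[-1.73, -4.79, -3.86, 4.62, 1.57, -0.99]
[-2.17, -5.99, -4.83, 5.78, 1.97, -1.24]
[-2.6, -7.19, -5.79, 6.93, 2.36, -1.49]
[-3.03, -8.39, -6.76, 8.09, 2.75, -1.73]
[-3.46, -9.59, -7.72, 9.24, 3.15, -1.98]
[-3.9, -10.78, -8.69, 10.4, 3.54, -2.23]
[-4.33, -11.98, -9.65, 11.55, 3.94, -2.48]
[-4.76, -13.18, -10.62, 12.71, 4.33, -2.73]
[-5.2, -14.38, -11.59, 13.86, 4.72, -2.97]
```

```bash
python3 -m pendant '[[-0.3,-0.8,-0.65,0.75,0.25,-0.15,1],[-0.6,-1.6,-1.3,1.55,0.5,-0.35,1],[-0.85,-2.4,-1.95,2.3,0.8,-0.5,1],[-1.15,-3.2,-2.55,3.1,1.05,-0.65,1],[-1.45,-4,-3.2,3.85,1.3,-0.8,1],[-1.75,-4.8,-3.85,4.6,1.55,-1,1],[-2,-5.6,-4.5,5.4,1.85,-1.15,1],[-2.3,-6.4,-5.15,6.15,2.1,-1.3,1],[-2.6,-7.2,-5.8,6.95,2.35,-1.5,1],[-2.9,-8,-6.45,7.7,2.6,-1.65,1]]'; python3 via.py 0 | head -1
```

```text
clock: 8.3
position: [-0.0342, -0.3216, 0.8205]
ee_rot: [0.777, 0.421, 0.114, 0.454]
ft_force: [0.1, -1.0, 0.0]
grip_width: 1.004
grasp_force: 0.0
rel [-0.03 -7.88  3.06] [ 6.15  2.08 -1.33] min rows 6.8 q [ 1.27 -0.49  0.46  1.18 -0.52  1.71  0.91] t 8.3
```

```bash
python3 - <<'E'
from fast import *
q=np.array([.105,-.263,.109,.506,.956,.874,-.206]); exec("import pickle")
*_,p0,R0,_=fkj(q); f=np.array([-2.9,-8,-6.45,7.7,2.6,-1.65])
tr=move(q,p0+R0@f[:3]*.05,R0@R.from_rotvec(np.radians(f[3:]*8)).as_matrix()); print(tr[-1].round(2),[x.round(2) for x in fkj(tr[-1])[1:4]])
E
```

```text
[ 0.53 -0.5   0.37  1.23  0.18  1.66  0.47] [array([-0.22,  0.08,  0.65]), array([-0.04, -0.21,  1.  ]), array([ 0.09, -0.39,  0.75])]
```

```bash
cat > t7.py <<'E'
from fast import *
from workcell import manip
q0=np.array(manip.get_obs()['joint_pos']); print([x.round(3) for x in fkj(q0)[1:4]],clr(q0))
def job(q0,seq):
    q=q0
    for x,y,z,yaw in seq:
        tr=move(q,np.array([x,y,z]),down(np.radians(yaw))); q=tr[-1]; c=np.array([clr(t) for t in tr]).min(0); A=np.array(tr); print(' ',(x,y,z,yaw),q.round(2),c.round(3),len(tr),'lim',np.minimum(A-LO,HI-A).min(0).round(2))
e=(.583,-.414,.16); r=(.644,-.272,.16); rl=(.644,-.272,.05)
pre=(.52,-.37,.25)
for s in ([(.1,-.37,.4,0),(*pre,0)],[(.1,-.37,.4,-45),(*pre,-45)],[(-.05,-.37,.45,0),(*pre,0)],[(-.05,-.37,.45,0),(.25,-.4,.3,0),(*pre,0)],[(-.05,-.37,.45,-45),(.25,-.4,.3,-45),(*pre,0)]):
    print('seq'); job(q0,s+[(*e,90),(*r,90),(*rl,90)])
E
python3 t7.py
```

```text
[array([-0.104,  0.204,  0.647]), array([-0.216, -0.113,  1.002]), array([-0.032, -0.314,  0.817])] (np.float64(0.14702125696646726), np.float64(0.31481697226721395))
seq
  (0.1, -0.37, 0.4, 0) [ 1.18 -0.24  0.01  1.74  0.    1.64  1.19] [0.147 0.17 ] 12 lim [1.32 0.01 0.91 0.68 0.79 0.31 1.41]
  (0.52, -0.37, 0.25, 0) [ 0.82  0.37 -0.35  1.41  0.13  1.38  0.46] [0.099 0.17 ] 12 lim [1.45 0.28 1.12 0.67 1.25 0.45 1.48]
  (0.583, -0.414, 0.16, 90) [ 0.93  0.63 -0.58  1.29  0.34  1.33  1.93] [0.098 0.126] 13 lim [1.67 0.89 0.89 1.01 1.41 0.69 0.67]
  (0.644, -0.272, 0.16, 90) [ 0.75  0.6  -0.62  1.34  0.35  1.31  1.7 ] [0.077 0.162] 4 lim [1.71 1.1  0.85 1.08 1.61 0.74 0.73]
  (0.644, -0.272, 0.05, 90) [ 0.74  0.7  -0.59  1.43  0.4   1.13  1.66] [0.075 0.268] 3 lim [1.85 1.13 0.86 0.99 1.63 0.81 0.91]
seq
  (0.1, -0.37, 0.4, -45) [ 1.43 -0.24 -0.19  1.74 -0.05  1.64  0.46] [0.146 0.17 ] 12 lim [1.16 0.   0.94 0.68 0.8  0.35 1.7 ]
  (0.52, -0.37, 0.25, -45) [ 1.    0.4  -0.6   1.41  0.22  1.4  -0.39] [0.106 0.17 ] 12 lim [1.19 0.28 0.87 0.67 1.21 0.45 2.21]
  (0.583, -0.414, 0.16, 90) [
[... 1849 characters left out ...]
6] [0.147 0.17 ] 10 lim [1.18 0.02 0.91 0.77 0.8  0.28 1.69]
  (0.25, -0.4, 0.3, -45) [ 1.2  -0.03 -0.27  1.76 -0.01  1.41  0.14] [0.126 0.14 ] 9 lim [1.2  0.24 1.2  0.64 1.24 0.34 1.91]
  (0.52, -0.37, 0.25, 0) [ 0.92  0.38 -0.5   1.41  0.18  1.39  0.43] [0.108 0.144] 7 lim [1.44 0.51 0.97 0.69 1.27 0.66 2.17]
  (0.583, -0.414, 0.16, 90) [ 1.02  0.66 -0.72  1.29  0.43  1.35  1.88] [0.108 0.126] 13 lim [1.58 0.9  0.75 1.01 1.47 0.68 0.72]
  (0.644, -0.272, 0.16, 90) [ 0.83  0.63 -0.75  1.34  0.43  1.33  1.65] [0.086 0.162] 4 lim [1.62 1.13 0.72 1.08 1.69 0.72 0.78]
  (0.644, -0.272, 0.05, 90) [ 0.82  0.73 -0.71  1.43  0.5   1.16  1.61] [0.083 0.268] 3 lim [1.77 1.16 0.73 0.99 1.72 0.78 0.96]
```

```bash
python3 - <<'E'
from rows import *
p=np.array([.1,-.37,.4]);M=down(np.radians(-65)); t,w=rows(p,M)
for i in range(1,11): print((np.r_[t,w]*i/10).round(2).tolist())
exec(open('t7.py').read().split('for s in')[0])
job(q0,[(.1,-.37,.4,-65),(*pre,-65),(*pre,0),(*e,90),(*r,90),(*rl,90)])
E
```

```text
rel [ 2.66 -5.03  6.82] [ 7.06 -0.19  3.67] min rows 7.1 q [ 1.27 -0.49  0.46  1.18 -0.52  1.71  0.91] t 8.3
[0.27, -0.5, 0.68, 0.71, -0.02, 0.37]
[0.53, -1.01, 1.36, 1.41, -0.04, 0.73]
[0.8, -1.51, 2.05, 2.12, -0.06, 1.1]
[1.06, -2.01, 2.73, 2.82, -0.08, 1.47]
[1.33, -2.52, 3.41, 3.53, -0.1, 1.84]
[1.6, -3.02, 4.09, 4.23, -0.11, 2.2]
[1.86, -3.52, 4.77, 4.94, -0.13, 2.57]
[2.13, -4.02, 5.45, 5.65, -0.15, 2.94]
[2.4, -4.53, 6.14, 6.35, -0.17, 3.3]
[2.66, -5.03, 6.82, 7.06, -0.19, 3.67]
[array([-0.104,  0.204,  0.647]), array([-0.216, -0.113,  1.002]), array([-0.032, -0.314,  0.817])] (np.float64(0.14702125696646726), np.float64(0.31481697226721395))
  (0.1, -0.37, 0.4, -65) [ 1.55 -0.25 -0.28  1.74 -0.07  1.64  0.14] [0.138 0.17 ] 12 lim [1.05 0.   0.96 0.68 0.8  0.35 1.73]
  (0.52, -0.37, 0.25, -65) [ 1.08  0.42 -0.71  1.41  0.27  1.41 -0.77] [0.104 0.17 ] 12 lim [1.07 0.27 0.75 0.67 1.19 0.45 1.83]
  (0.52, -0.37, 0.25, 0) [ 1.21  0.46 -0.91  1.41  0.36  1.44  0.3 ] [0.121 0.17 ] 10 lim [1.39 0.92 0.56 1.01 1.55 0.62 1.94]
  (0.583, -0.414, 0.16, 90) [ 1.21  0.79 -1.09  1.29  0.69  1.45  1.75] [0.123 0.126] 13 lim [1.38 0.99 0.38 1.01 1.66 0.61 0.85]
  (0.644, -0.272, 0.16, 90) [ 1.02  0.77 -1.11  1.34  0.68  1.44  1.52] [0.103 0.162] 4 lim [1.43 1.27 0.36 1.08 1.95 0.62 0.91]
  (0.644, -0.272, 0.05, 90) [ 1.    0.87 -1.04  1.43  0.76  1.28  1.47] [0.102 0.22 ] 3 lim [1.58 1.25 0.38 0.99 1.97 0.68 1.1 ]
```

```bash
python3 -m pendant '[[0.25,-0.5,0.7,0.7,0,0.35,1],[0.55,-1,1.35,1.4,0,0.75,1],[0.8,-1.5,2.05,2.1,-0.05,1.1,1],[1.05,-2,2.75,2.8,-0.1,1.45,1],[1.35,-2.5,3.4,3.55,-0.1,1.85,1],[1.6,-3,4.1,4.25,-0.1,2.2,1],[1.85,-3.5,4.75,4.95,-0.15,2.55,1],[2.15,-4,5.45,5.65,-0.15,2.95,1],[2.4,-4.55,6.15,6.35,-0.15,3.3,1],[2.65,-5.05,6.8,7.05,-0.2,3.65,1]]'; cat > nxt.py <<'E'
import sys
from rows import *
a=list(map(float,sys.argv[1:5])); n=int(sys.argv[5]); p=np.array(a[:3]);M=down(np.radians(a[3])); t,w=rows(p,M)
for i in range(1,n+1): print((np.r_[t,w]*i/n).round(2).tolist())
E
python3 nxt.py .52 -.37 .25 -65 9
python3 - <<'E'
exec(open('t7.py').read().split('for s in')[0])
job(q0,[(*pre,-65),(*pre,0),(*e,90),(*r,90),(*rl,90)])
E
```

```text
clock: 9.55
position: [0.1008, -0.3709, 0.4007]
ee_rot: [0.976, 0.217, -0.001, 0.001]
ft_force: [0.1, -0.1, -0.1]
grip_width: 1.001
grasp_force: 0.0
rel [7.61 3.53 3.  ] [0.01 0.02 0.01] min rows 7.1 q [ 1.68 -0.24 -0.39  1.72 -0.09  1.64  0.16] t 9.55
[0.85, 0.39, 0.33, 0.0, 0.0, 0.0]
[1.69, 0.78, 0.67, 0.0, 0.0, 0.0]
[2.54, 1.18, 1.0, 0.0, 0.01, 0.0]
[3.38, 1.57, 1.33, 0.01, 0.01, 0.0]
[4.23, 1.96, 1.67, 0.01, 0.01, 0.0]
[5.07, 2.35, 2.0, 0.01, 0.01, 0.01]
[5.92, 2.75, 2.34, 0.01, 0.01, 0.01]
[6.76, 3.14, 2.67, 0.01, 0.01, 0.01]
[7.61, 3.53, 3.0, 0.01, 0.02, 0.01]
[array([-0.03 ,  0.092,  0.699]), array([ 0.104, -0.378,  0.732]), array([ 0.103, -0.379,  0.403])] (np.float64(0.12976079822320366), np.float64(0.16104215657652765))
  (0.52, -0.37, 0.25, -65) [ 1.15  0.44 -0.82  1.41  0.32  1.42 -0.8 ] [0.103 0.162] 12 lim [0.94 0.28 0.64 0.69 1.18 0.45 1.8 ]
  (0.52, -0.37, 0.25, 0) [ 1.28  0.5  -1.03  1.41  0.43  1.46  0.26] [0.126 0.17 ] 10 lim [1.32 0.95 0.44 1.01 1.6  0.6  1.9 ]
  (0.583, -0.414, 0.16, 90) [ 1.25  0.84 -1.19  1.29  0.77  1.49  1.71] [0.125 0.126] 13 lim [1.32 1.03 0.28 1.01 1.73 0.57 0.89]
  (0.644, -0.272, 0.16, 90) [ 1.06  0.82 -1.21  1.34  0.75  1.47  1.48] [0.107 0.162] 4 lim [1.39 1.29 0.26 1.08 2.02 0.58 0.95]
  (0.644, -0.272, 0.05, 90) [ 1.05  0.92 -1.13  1.43  0.84  1.32  1.43] [0.107 0.203] 3 lim [1.54 1.2  0.29 0.99 2.05 0.64 1.13]
```

```bash
python3 nxt.py .52 -.37 .25 0 10; python3 - <<'E'
exec(open('t7.py').read().split('for s in')[0])
job(q0,[(*pre,0),(*e,90),(*r,90),(*rl,90)])
from h import *
import pickle
C={}
for cam in ('top','side'):
    im,d=manip.camera(cam); C[cam]=(im,d,cloud(cam,d))
im,d,W=C['top']; c2,s2=C['top'],C['side']
# table offset near parts
reg=lambda W,d,x0,x1,y0,y1:(d>0)&(W[...,0]>x0)&(W[...,0]<x1)&(W[...,1]>y0)&(W[...,1]<y1)
for cam in C:
    im,d,W=C[cam]; m=reg(W,d,.35,.65,-.5,-.45); print(cam,'table z',np.median(W[m][:,2]))
    for n,zlo,zhi in (('elbow',.042,.06),('counter',.018,.033),('lever_arm',.011,.03),('lever_arm',.004,.03),('elbow',.002,.012)):
        r=manip.trace(n,cam)
        if not r: continue
        b=r[0]['box'];m=np.zeros_like(d,bool); m[int(b[1])-3:int(b[3])+3,int(b[0])-3:int(b[2])+3]=1; m&=(d>0)&(W[...,2]>zlo)&(W[...,2]<zhi)
        q=W[m]; (cx,cy),(w,h),a=cv2.minAreaRect((q[:,:2]*1000).astype(np.float32)); print(cam,n,zlo,m.sum(),'ctr',q.mean(0).round(4),'rect',round(cx),round(cy),round(w),round(h),round(a))
    for n in ('tray_red','tray_yellow','tray_green'):
        r=manip.trace(n,cam)
        if not r: continue
        m=r[0]['pixels']&(d>0)&(W[...,2]>-.01); m=cv2.morphologyEx(m.astype(np.uint8),cv2.MORPH_OPEN,np.ones((5,5)))>0
        q=W[m]; (cx,cy),(w,h),a=cv2.minAreaRect((q[:,:2]*1000).astype(np.float32)); print(cam,n,'rect',round(cx),round(cy),round(w),round(h),round(a,1))
im=C['top'][0]; save('crop1.png',cv2.resize(im[95:305,235:405],None,fx=3.4,fy=2.8,interpolation=cv2.INTER_CUBIC))
E
```

```text
rel [7.61 3.53 3.  ] [ 0.    0.02 -8.12] min rows 7.1 q [ 1.68 -0.24 -0.39  1.72 -0.09  1.64  0.16] t 9.55
[0.76, 0.35, 0.3, 0.0, 0.0, -0.81]
[1.52, 0.71, 0.6, 0.0, 0.0, -1.62]
[2.28, 1.06, 0.9, 0.0, 0.01, -2.44]
[3.04, 1.41, 1.2, 0.0, 0.01, -3.25]
[3.8, 1.76, 1.5, 0.0, 0.01, -4.06]
[4.57, 2.12, 1.8, 0.0, 0.01, -4.87]
[5.33, 2.47, 2.1, 0.0, 0.01, -5.68]
[6.09, 2.82, 2.4, 0.0, 0.02, -6.49]
[6.85, 3.18, 2.7, 0.0, 0.02, -7.31]
[7.61, 3.53, 3.0, 0.0, 0.02, -8.12]
[array([-0.03 ,  0.092,  0.699]), array([ 0.104, -0.378,  0.732]), array([ 0.103, -0.379,  0.403])] (np.float64(0.12976079822320366), np.float64(0.16104215657652765))
  (0.52, -0.37, 0.25, 0) [ 1.15  0.44 -0.82  1.41  0.32  1.42  0.33] [0.104 0.162] 12 lim [0.96 0.28 0.65 0.69 1.18 0.45 2.27]
  (0.583, -0.414, 0.16, 90) [ 1.17  0.76 -1.02  1.29  0.63  1.43  1.77] [0.122 0.126] 13 lim [1.42 0.96 0.45 1.01 1.61 0.63 0.83]
  (0.644, -0.272, 0.16, 90) [ 0.99  0.73 -1.04  1.34  0.63  1.41  1.54] [0.1   0.162] 4 lim [1.46 1.23 0.43 1.08 1.9  0.64 0.89]
  (0.644, -0.272, 0.05, 90) [ 0.97  0.84 -0.98  1.43  0.71  1.25  1.5 ] [0.098 0.23
[... 413 characters left out ...]
 -0.4134  0.0061] rect 589 -415 78 81 7
top tray_red rect 643 -274 127 101 82.1
top tray_yellow rect 500 -275 100 126 7.1
top tray_green rect 374 -268 100 125 1.6
side table z -0.002790388677909872
side elbow 0.042 97 ctr [ 0.5729 -0.4151  0.0463] rect 573 -415 32 32 69
side counter 0.018 221 ctr [ 0.5036 -0.4166  0.0233] rect 502 -418 41 38 35
side lever_arm 0.011 95 ctr [ 0.4238 -0.3962  0.0161] rect 425 -418 23 84 7
side lever_arm 0.004 273 ctr [ 0.4282 -0.4112  0.0101] rect 428 -418 26 90 10
side elbow 0.002 128 ctr [ 0.5731 -0.4023  0.0052] rect 567 -420 73 56 36
side tray_red rect 644 -273 130 107 82.5
side tray_yellow rect 501 -275 100 124 6.9
side tray_green rect 376 -270 101 126 0.6
```

View pics/crop1.png

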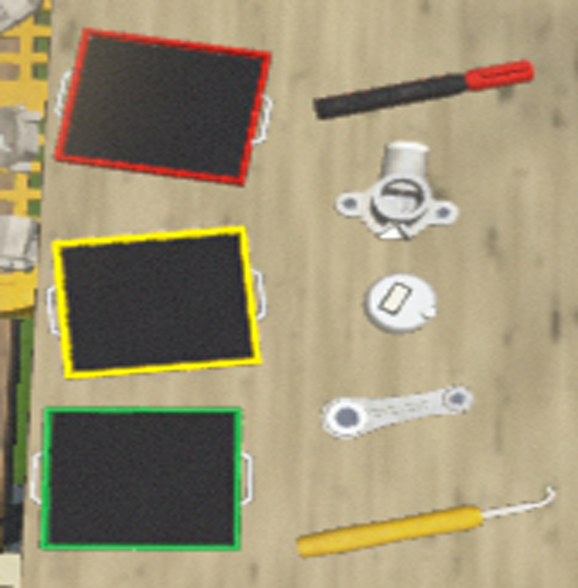

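The crop shows these positions: elbow tube at (402,197) with the spout pointing +x, counter at (400,302) with its button to the right (−y), lever with the large boss at left (345,415), and trays red, yellow, green from the top. All agree with the measured positions and sizes.

```bash
python3 -m pendant '[[0.75,0.35,0.3,0,0,-0.8,1],[1.5,0.7,0.6,0,0,-1.6,1],[2.3,1.05,0.9,0,0,-2.45,1],[3.05,1.4,1.2,0,0,-3.25,1],[3.8,1.75,1.5,0,0,-4.05,1],[4.55,2.1,1.8,0,0,-4.85,1],[5.35,2.45,2.1,0,0,-5.7,1],[6.1,2.8,2.4,0,0,-6.5,1],[6.85,3.2,2.7,0,0,-7.3,1],[7.6,3.55,3,0,0,-8.1,1]]'; python3 nxt.py .572 -.415 .15 83 10
python3 - <<'E'
exec(open('t7.py').read().split('for s in')[0])
job(q0,[(.572,-.415,.15,83),(.572,-.415,.042,83),(.572,-.415,.15,83),(.636,-.272,.15,82),(.636,-.272,.048,82),(.636,-.272,.15,82),(.427,-.413,.15,9)])
E
```

```text
clock: 11.7
position: [0.5214, -0.3719, 0.2525]
ee_rot: [0.706, 0.708, -0.002, 0.003]
ft_force: [-0.2, -1.4, 1.1]
grip_width: 0.997
grasp_force: 0.0
rel [-0.85  1.01  2.06] [ -0.03   0.04 -10.36] min rows 7.8 q [ 1.11  0.47 -0.8   1.38  0.34  1.43  0.33] t 11.7
[-0.09, 0.1, 0.21, -0.0, 0.0, -1.04]
[-0.17, 0.2, 0.41, -0.01, 0.01, -2.07]
[-0.26, 0.3, 0.62, -0.01, 0.01, -3.11]
[-0.34, 0.4, 0.82, -0.01, 0.02, -4.14]
[-0.43, 0.5, 1.03, -0.02, 0.02, -5.18]
[-0.51, 0.61, 1.23, -0.02, 0.03, -6.22]
[-0.6, 0.71, 1.44, -0.02, 0.03, -7.25]
[-0.68, 0.81, 1.65, -0.03, 0.03, -8.29]
[-0.77, 0.91, 1.85, -0.03, 0.04, -9.32]
[-0.85, 1.01, 2.06, -0.03, 0.04, -10.36]
[array([ 0.074, -0.22 ,  0.645]), array([ 0.533, -0.376,  0.576]), array([ 0.533, -0.378,  0.247])] (np.float64(0.12183759792571341), np.float64(0.16194918228081318))
  (0.572, -0.415, 0.15, 83) [ 1.18  0.74 -0.99  1.32  0.61  1.39  1.67] [0.122 0.125] 12 lim [1.42 0.99 0.48 1.04 1.63 0.64 0.93]
  (0.572, -0.415, 0.042, 83) [ 1.16  0.84 -0.93  1.41  0.68  1.23  1.62] [0.121 0.125] 3 lim [1.42 1.27 0.5  1.01 1.9  0.72 0.95]
  (0.572, -0.415, 0.15, 83) [ 1.18  0.74 -0.99  1.32  0.61  1.39  1.67] [0.122 0.125] 3 lim [1.42 1.24 0.48 1.03 1.88 0.67 0.93]
  (0.636, -0.272, 0.15, 82) [ 0.99  0.71 -1.01  1.37  0.6   1.38  1.42] [0.101 0.161] 4 lim [1.46 1.21 0.46 1.05 1.87 0.68 1.  ]
  (0.636, -0.272, 0.048, 82) [ 0.97  0.81 -0.95  1.45  0.68  1.23  1.37] [0.098 0.239] 3 lim [1.61 1.24 0.48 0.97 1.89 0.74 1.2 ]
  (0.636, -0.272, 0.15, 82) [ 0.99  0.71 -1.01  1.37  0.6   1.37  1.42] [0.099 0.246] 3 lim [1.61 1.21 0.46 0.99 1.87 0.69 1.18]
  (0.427, -0.413, 0.15, 9) [ 1.34  0.42 -0.81  1.66  0.32  1.2   0.62] [0.106 0.127] 11 lim [1.26 0.92 0.47 0.76 1.59 0.71 1.27]
```

```bash
python3 -m pendant '[[-0.1,0.1,0.2,0,0,-1.05,1],[-0.15,0.2,0.4,0,0,-2.1,1],[-0.25,0.3,0.6,0,0,-3.1,1],[-0.35,0.4,0.8,0,0,-4.15,1],[-0.45,0.5,1.05,0,0,-5.2,1],[-0.5,0.6,1.25,0,0,-6.2,1],[-0.6,0.7,1.45,0,0,-7.25,1],[-0.7,0.8,1.65,0,0,-8.3,1],[-0.8,0.9,1.85,-0.05,0.05,-9.35,1],[-0.85,1,2.05,-0.05,0.05,-10.35,1]]'; python3 nxt.py .572 -.415 .042 83 5
```

```text
clock: 12.95
position: [0.57, -0.4155, 0.1504]
ee_rot: [0.061, 0.998, 0.001, 0.0]
ft_force: [-0.6, 0.6, -0.4]
grip_width: 1.001
grasp_force: 0.0
rel [-0.04  0.01  2.17] [ 0.02  0.   -0.  ] min rows 1.7 q [ 1.16  0.77 -0.97  1.29  0.62  1.39  1.67] t 12.95
[-0.01, 0.0, 0.43, 0.0, 0.0, -0.0]
[-0.01, 0.0, 0.87, 0.01, 0.0, -0.0]
[-0.02, 0.01, 1.3, 0.01, 0.0, -0.0]
[-0.03, 0.01, 1.73, 0.01, 0.0, -0.0]
[-0.04, 0.01, 2.17, 0.02, 0.0, -0.0]
```

```bash
python3 -m pendant '[[0,0,0.5,0,0,0,1],[-0.05,0,1.1,0,0,0,1],[-0.05,0,1.7,0,0,0,1],[-0.05,0,2.15,0,0,0,1],[-0.05,0,2.15,0,0,0,1],[-0.05,0,2.15,0,0,0,-1],[-0.05,0,2.15,0,0,0,-1],[-0.05,0,2.15,0,0,0,-1],[-0.05,0,2.15,0,0,0,-1],[-0.05,0,2.15,0,0,0,-1]]' 50
```

```text
clock: 14.2
position: [0.5732, -0.4151, 0.045]
ee_rot: [0.063, 0.998, 0.001, 0.001]
ft_force: [-1.9, 0.7, 5.9]
grip_width: 0.358
grasp_force: 49.3
```

```bash
python3 -m pendant '[[0,0,-0.4,0,0,0,-1],[0,0,-1,0,0,0,-1],[0,0,-1.6,0,0,0,-1],[0,0,-2,0,0,0,-1],[-0.2,0.7,-2,0,0,0,-1],[-0.45,1.5,-2,0,0,0,-1],[-0.7,2.3,-2,0,0,0.1,-1],[-0.9,3,-2,0,0,0.1,-1],[-0.9,3,-2,0,0,0.1,-1],[-0.9,3,-2,0,0,0.1,-1]]'; python3 - <<'E'
from h import *
o=manip.get_obs(); print(o['joint_pos'].round(2))
im,d=manip.camera('top'); W=cloud('top',d); hsv=cv2.cvtColor(im,cv2.COLOR_RGB2HSV)
for n,(lo,hi),x in (('yel',((20,120,120),(35,255,255)),.5),('grn',((45,120,60),(85,255,255)),.374),('red',((172,120,100),(180,255,255)),.644)):
    m=cv2.inRange(hsv,lo,hi)>0
    if n=='red': m|=cv2.inRange(hsv,(0,150,100),(6,255,255))>0
    m&=(d>0)&(abs(W[...,0]-x)<.08)&(abs(W[...,1]+.272)<.08); q=W[m]
    (cx,cy),(w,h),a=cv2.minAreaRect((q[:,:2]*1000).astype(np.float32)); print(n,m.sum(),round(cx,1),round(cy,1),round(w),round(h),round(a,1))
save('held.png',cv2.resize(im[90:310,230:410],None,fx=3,fy=2.7,interpolation=cv2.INTER_CUBIC))
E
```

```text
clock: 15.45
position: [0.636, -0.2726, 0.1444]
ee_rot: [0.07, 0.998, 0.001, 0.0]
ft_force: [-0.0, -0.6, -1.2]
grip_width: 0.357
grasp_force: 49.8
[ 0.96  0.75 -0.98  1.34  0.62  1.37  1.41]
yel 265 504.5 -302.0 103 59 6.7
grn 189 374.6 -302.1 97 50 1.5
red 158 638.8 -309.5 44 101 80.3
```

View pics/held.png

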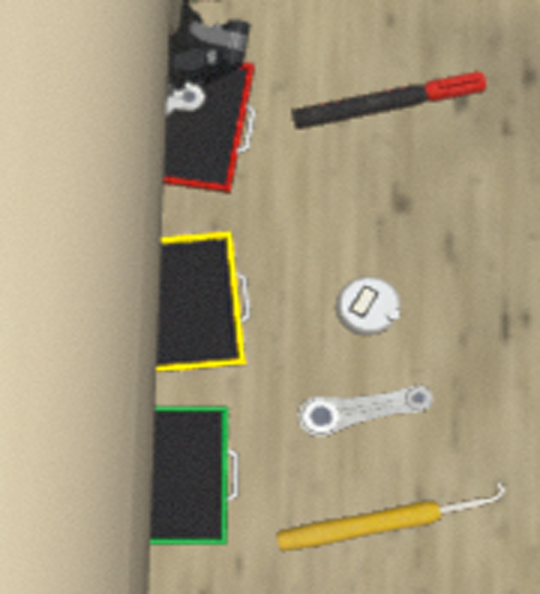

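The arm hides half the view, but the elbow's ear shows at (185,97) over the red tray. The counter, lever and tool have not moved.

```bash
python3 -m pendant '[[0,0,0.5,0,0,0,-1],[0,0,1,0,0,0,-1],[0,0,1.5,0,0,0,-1],[0,0,1.75,0,0,0,-1],[0,0,1.86,0,0,0,-1],[0,0,1.88,0,0,0,-1],[0,0,1.88,0,0,0,-1],[0,0,1.88,0,0,0,-1],[0,0,1.88,0,0,0,0.3],[0,0,1.88,0,0,0,0.3]]'; python3 nxt.py .426 -.413 .15 9 10
```

```text
clock: 16.75
position: [0.6365, -0.2717, 0.0504]
ee_rot: [0.07, 0.998, 0.001, 0.001]
ft_force: [0.3, -0.2, 0.6]
grip_width: 0.651
grasp_force: 0.0
rel [ 3.77 -3.38 -2.  ] [ 0.02 -0.    9.12] min rows 6.9 q [ 0.94  0.84 -0.93  1.42  0.68  1.23  1.37] t 16.75
[0.38, -0.34, -0.2, 0.0, -0.0, 0.91]
[0.75, -0.68, -0.4, 0.0, -0.0, 1.82]
[1.13, -1.01, -0.6, 0.01, -0.0, 2.74]
[1.51, -1.35, -0.8, 0.01, -0.0, 3.65]
[1.89, -1.69, -1.0, 0.01, -0.0, 4.56]
[2.26, -2.03, -1.2, 0.01, -0.0, 5.47]
[2.64, -2.37, -1.4, 0.01, -0.0, 6.38]
[3.02, -2.71, -1.6, 0.02, -0.0, 7.3]
[3.39, -3.04, -1.8, 0.02, -0.0, 8.21]
[3.77, -3.38, -2.0, 0.02, -0.0, 9.12]
```

```bash
python3 -m pendant '[[0,0,-1,0,0,0,0.3],[0,0,-2,0,0,0,0.3],[0.45,-0.4,-2,0,0,1.1,0.1],[0.95,-0.85,-2,0,0,2.3,0],[1.4,-1.25,-2,0,0,3.4,0],[1.9,-1.7,-2,0,0,4.55,0],[2.35,-2.1,-2,0,0,5.7,0],[2.85,-2.55,-2,0,0,6.85,0],[3.3,-2.95,-2,0,0,8,0],[3.75,-3.4,-2,0,0,9.1,0]]'; python3 - <<'E'
from rows import *
from h import *
t,w=rows((.426,-.413,.016),down(np.radians(9)))
ims=[]
for cam in ('top','side'):
    im,d=manip.camera(cam); W=cloud(cam,d); 
    for n,zlo,zhi in (('elbow',.047,.07),('lever_arm',.004,.03),('tray_red',-.01,.02)):
        r=manip.trace(n,cam)
        if not r: print(cam,n,'none'); continue
        b=r[0]['box'];m=np.zeros_like(d,bool); m[int(b[1])-3:int(b[3])+3,int(b[0])-3:int(b[2])+3]=1; m&=(d>0)&(W[...,2]>zlo)&(W[...,2]<zhi)
        if n=='tray_red': m&=r[0]['pixels']
        q=W[m]
        if len(q)<9: continue
        (cx,cy),(ww,h),a=cv2.minAreaRect((q[:,:2]*1000).astype(np.float32)); print(cam,n,round(r[0]['p'],2),m.sum(),q.mean(0).round(4),'rect',round(cx),round(cy),round(ww),round(h),round(a))
    ims.append(cv2.resize(im[80:310,200:440] if cam=='top' else im[130:330,220:440],(400,380),interpolation=cv2.INTER_CUBIC))
save('p1.png',np.hstack(ims))
E
```

```text
clock: 18.0
position: [0.4261, -0.4144, 0.1499]
ee_rot: [0.65, 0.76, 0.001, 0.0]
ft_force: [1.1, -0.4, -0.3]
grip_width: 0.503
grasp_force: 0.0
rel [ 0.02 -0.    2.68] [ 0.01 -0.01 -0.01] min rows 2.1 q [ 1.33  0.46 -0.81  1.63  0.34  1.21  0.61] t 18.0
top elbow 0.85 125 [ 0.6344 -0.272   0.0528] rect 634 -272 32 31 3
top lever_arm none
top tray_red 0.64 2053 [ 0.6427 -0.273   0.0045] rect 644 -272 123 100 82
side elbow 0.72 110 [ 0.6359 -0.2719  0.0513] rect 636 -272 33 30 33
side lever_arm 0.61 269 [ 0.4281 -0.4112  0.0102] rect 427 -418 25 90 10
side tray_red 0.83 2101 [ 0.6476 -0.2719  0.003 ] rect 643 -275 134 104 83
```

View pics/p1.png

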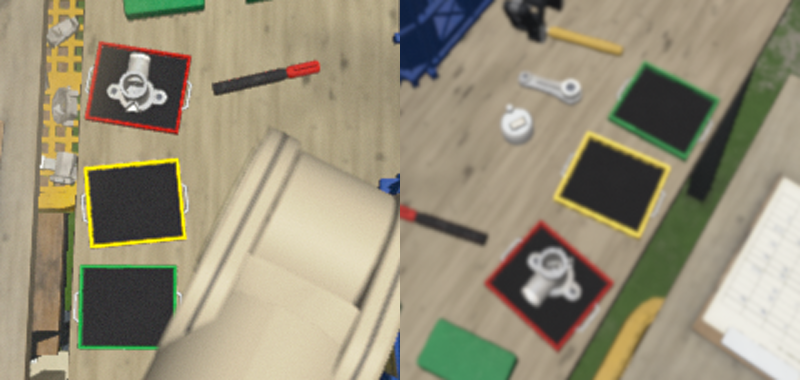

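The elbow stands upright in the middle of the red tray with its flange aligned; it is at (135,92) in the left panel. I pick the lever next.

```bash
python3 -m pendant '[[0,0,0.6,0,0,0,0],[0,0,1.2,0,0,0,0],[0,0,1.8,0,0,0,0],[0,0,2.4,0,0,0,0],[0,0,2.66,0,0,0,0],[0,0,2.66,0,0,0,0],[0,0,2.66,0,0,0,-1],[0,0,2.66,0,0,0,-1],[0,0,2.66,0,0,0,-1],[0,0,2.66,0,0,0,-1]]' 60;  python3 nxt.py .501 -.27 .1 6.5 5
```

```text
clock: 19.65
position: [0.428, -0.4143, 0.0182]
ee_rot: [0.648, 0.761, 0.001, 0.001]
ft_force: [0.5, 0.7, 6.6]
grip_width: 0.194
grasp_force: 56.5
rel [ 2.62  1.91 -1.63] [0.02 0.   0.33] min rows 2.9 q [ 1.27  0.61 -0.73  1.72  0.47  0.99  0.52] t 19.65
[0.52, 0.38, -0.33, 0.0, 0.0, 0.07]
[1.05, 0.76, -0.65, 0.01, 0.0, 0.13]
[1.57, 1.14, -0.98, 0.01, 0.0, 0.2]
[2.09, 1.52, -1.3, 0.02, 0.0, 0.27]
[2.62, 1.91, -1.63, 0.02, 0.0, 0.33]
```

```bash
python3 -m pendant '[[0,0,-0.4,0,0,0,-1],[0,0,-1,0,0,0,-1],[0,0,-1.6,0,0,0,-1],[0,0,-2,0,0,0,-1],[0.5,0.4,-2,0,0,0,-1],[1.1,0.8,-2,0,0,0.1,-1],[1.7,1.2,-2,0,0,0.3,-1],[2.2,1.6,-2,0,0,0.3,-1],[2.6,1.9,-2,0,0,0.3,-1],[2.6,1.9,-2,0,0,0.3,-1]]'; python3 - <<'E'
from rows import *
from h import *
t,w=rows((.5,-.27,.0235),down(np.radians(6.5)))
im,d=manip.camera('side'); save('held2.png',cv2.resize(im[130:330,220:440],None,fx=3,fy=3,interpolation=cv2.INTER_CUBIC))
E
```

```text
clock: 20.9
position: [0.5009, -0.2683, 0.1176]
ee_rot: [0.663, 0.749, 0.001, -0.0]
ft_force: [-0.7, -1.0, -1.0]
grip_width: 0.19
grasp_force: 56.0
rel [-0.04 -0.03  1.88] [ 0.01 -0.02  0.06] min rows 1.5 q [ 1.1   0.45 -0.85  1.73  0.36  1.13  0.27] t 20.9
```

View pics/held2.png

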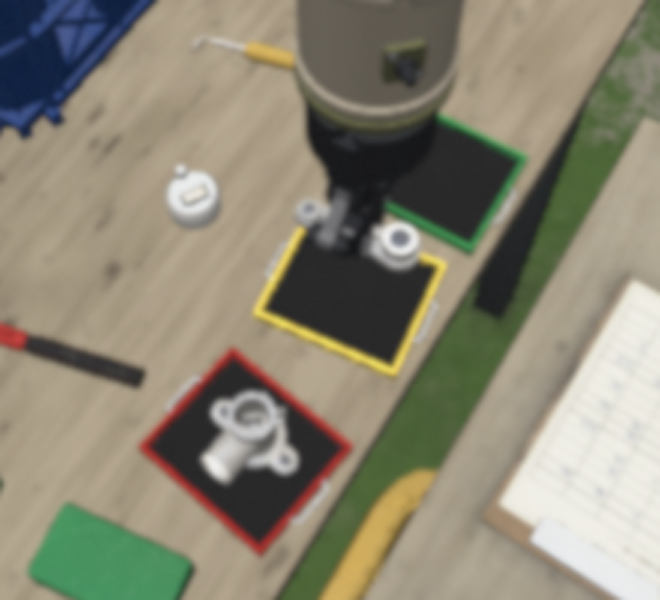

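The lever hangs level over the yellow tray, with its small boss at (310,212) and large boss at (400,243). I lower it now.

```bash
python3 -m pendant '[[0,0,0.5,0,0,0,-1],[-0.05,0,1,0,0,0,-1],[-0.05,-0.03,1.5,0,0,0,-1],[-0.05,-0.03,1.75,0,0,0,-1],[-0.05,-0.03,1.86,0,0,0,-1],[-0.05,-0.03,1.88,0,0,0,-1],[-0.05,-0.03,1.88,0,0,0,-1],[-0.05,-0.03,1.88,0,0,0,-1],[-0.05,-0.03,1.88,0,0,0,-0.2],[-0.05,-0.03,1.88,0,0,0,-0.2]]'; python3 nxt.py .502 -.4165 .13 0 2
```

```text
clock: 22.2
position: [0.499, -0.273, 0.0232]
ee_rot: [0.664, 0.748, 0.001, 0.0]
ft_force: [0.0, -0.8, 0.5]
grip_width: 0.404
grasp_force: 0.0
rel [-2.85 -0.27 -2.14] [ 0.01 -0.01  0.84] min rows 2.9 q [ 1.05  0.57 -0.77  1.79  0.47  0.97  0.2 ] t 22.2
[-1.43, -0.14, -1.07, 0.01, -0.01, 0.42]
[-2.85, -0.27, -2.14, 0.01, -0.01, 0.84]
```

```bash
python3 -m pendant '[[0,0,-0.8,0,0,0,-0.2],[0,0,-1.6,0,0,0,-0.2],[0,0,-2.15,0,0,0,0],[-0.7,-0.05,-2.15,0,0,0.2,0.4],[-1.4,-0.15,-2.15,0,0,0.4,0.4],[-2.1,-0.2,-2.15,0,0,0.6,0.4],[-2.85,-0.25,-2.15,0,0,0.85,0.4],[-2.85,-0.25,-2.15,0,0,0.85,0.4],[-2.85,-0.25,-2.15,0,0,0.85,0.4],[-2.85,-0.25,-2.15,0,0,0.85,0.4]]'; python3 - <<'E'
from rows import *
from h import *
t,w=rows((.502,-.4165,.016),down(0.))
for cam in ('side','top'):
  im,d=manip.camera(cam); W=cloud(cam,d)
  for n,zlo,zhi in (('counter',.018,.033),('lever_arm',.007,.035)):
    r=manip.trace(n,cam)
    if not r: print(cam,n,'none'); continue
    b=r[0]['box'];m=np.zeros_like(d,bool); m[int(b[1])-3:int(b[3])+3,int(b[0])-3:int(b[2])+3]=1; m&=(d>0)&(W[...,2]>zlo)&(W[...,2]<zhi)&r[0]['pixels']
    q=W[m]
    if len(q)<9: continue
    (cx,cy),(ww,h),a=cv2.minAreaRect((q[:,:2]*1000).astype(np.float32)); print(cam,n,round(r[0]['p'],2),m.sum(),q.mean(0).round(4),'rect',round(cx),round(cy),round(ww),round(h),round(a))
  if cam=='side': save('p2.png',cv2.resize(im[130:330,220:440],None,fx=3,fy=3,interpolation=cv2.INTER_CUBIC))
E
```

```text
clock: 23.45
position: [0.5035, -0.4148, 0.1304]
ee_rot: [0.707, 0.708, 0.001, -0.0]
ft_force: [-0.1, 0.3, 0.3]
grip_width: 0.701
grasp_force: 0.0
rel [-0.04 -0.03  2.29] [ 0.01 -0.02  0.01] min rows 1.8 q [ 1.16  0.59 -0.75  1.49  0.41  1.23  0.36] t 23.45
side counter 0.77 220 [ 0.5037 -0.4163  0.0233] rect 503 -417 39 38 35
side lever_arm 0.56 332 [ 0.5017 -0.2705  0.0147] rect 500 -276 26 89 4
top counter none
top lever_arm 0.82 438 [ 0.4979 -0.2727  0.0162] rect 496 -277 29 86 1
```

View pics/p2.png

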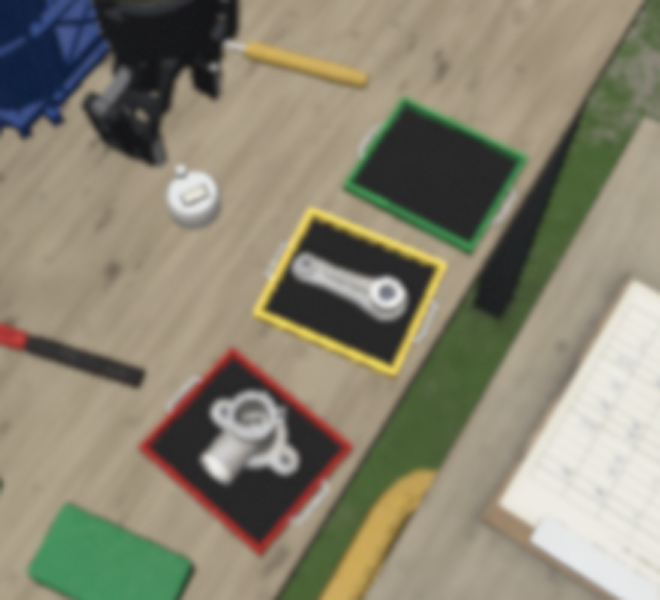

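The lever lies flat, central and aligned in the yellow tray at (350,283). I pick the counter now.

```bash
python3 -m pendant '[[0,0,0.6,0,0,0,0.4],[-0.03,0,1.2,0,0,0,0.4],[-0.03,0,1.8,0,0,0,0.4],[-0.03,0,2.15,0,0,0,0.4],[-0.03,0,2.27,0,0,0,0.4],[-0.03,0,2.27,0,0,0,0.4],[-0.03,0,2.27,0,0,0,-1],[-0.03,0,2.27,0,0,0,-1],[-0.03,0,2.27,0,0,0,-1],[-0.03,0,2.27,0,0,0,-1]]' 50;  python3 nxt.py .375 -.27 .118 0 2; python3 - <<'E'
exec(open('t7.py').read().split('for s in')[0])
job(q0,[(.502,-.416,.12,0),(.375,-.27,.12,0),(.375,-.27,.02,0),(.375,-.27,.2,0)])
E
```

```text
clock: 25.0
position: [0.5041, -0.418, 0.0183]
ee_rot: [0.707, 0.707, 0.001, 0.001]
ft_force: [-0.4, 1.3, 6.5]
grip_width: 0.474
grasp_force: 50.7
rel [ 2.96 -2.58 -2.  ] [ 0.02 -0.   -0.01] min rows 3.5 q [ 1.12  0.71 -0.69  1.56  0.49  1.05  0.3 ] t 25.0
[1.48, -1.29, -1.0, 0.01, -0.0, -0.0]
[2.96, -2.58, -2.0, 0.02, -0.0, -0.01]
[array([ 0.105, -0.295,  0.582]), array([ 0.512, -0.422,  0.34 ]), array([ 0.513, -0.422,  0.011])] (np.float64(0.11991814882602553), np.float64(0.11805912549487568))
  (0.502, -0.416, 0.12, 0) [ 1.17  0.56 -0.75  1.53  0.4   1.21  0.36] [0.122 0.12 ] 3 lim [1.43 1.06 0.72 0.87 1.67 0.85 2.24]
  (0.375, -0.27, 0.12, 0) [ 1.36  0.13 -0.88  2.03  0.12  1.04  0.43] [0.101 0.153] 5 lim [1.24 0.63 0.59 0.39 1.39 0.89 2.17]
  (0.375, -0.27, 0.02, 0) [ 1.28  0.32 -0.83  2.1   0.32  0.85  0.27] [0.114 0.27 ] 3 lim [1.26 0.69 0.6  0.32 1.45 0.79 2.22]
  (0.375, -0.27, 0.2, 0) [ 1.42  0.01 -0.9   1.93  0.01  1.2   0.52] [0.073 0.27 ] 5 lim [1.18 0.51 0.57 0.34 1.28 0.85 2.08]
```

```bash
python3 -m pendant '[[0,0,-0.4,0,0,0,-1],[0,0,-1,0,0,0,-1],[0,0,-1.6,0,0,0,-1],[0,0,-2,0,0,0,-1],[0.6,-0.5,-2,0,0,0,-1],[1.3,-1.1,-2,0,0,0,-1],[2,-1.7,-2,0,0,0,-1],[2.5,-2.2,-2,0,0,0,-1],[2.95,-2.58,-2,0,0,0,-1],[2.95,-2.58,-2,0,0,0,-1]]'; python3 nxt.py .375 -.27 .0233 0 1
```

```text
clock: 26.25
position: [0.3731, -0.2692, 0.1172]
ee_rot: [0.707, 0.707, 0.0, -0.0]
ft_force: [0.2, 0.1, 0.0]
grip_width: 0.474
grasp_force: 50.7
rel [-0.02  0.04  1.88] [-0. -0. -0.] min rows 1.5 q [ 1.37  0.19 -0.9   1.99  0.17  1.04  0.4 ] t 26.25
[-0.02, 0.04, 1.88, -0.0, -0.0, -0.0]
```

```bash
python3 -m pendant '[[0,0,0.5,0,0,0,-1],[0,0.03,1,0,0,0,-1],[0,0.03,1.5,0,0,0,-1],[0,0.03,1.75,0,0,0,-1],[0,0.03,1.86,0,0,0,-1],[0,0.03,1.88,0,0,0,-1],[0,0.03,1.88,0,0,0,-1],[0,0.03,1.88,0,0,0,-1],[0,0.03,1.88,0,0,0,0.22],[0,0.03,1.88,0,0,0,0.22]]' && python3 -m pendant '[[0,0,0,0,0,0,0.22],[0,0,-0.6,0,0,0,0.22],[0,0,-1.2,0,0,0,0.22],[0,0,-1.8,0,0,0,0.22],[-0.7,0.6,-2,0,0,0,0.22],[-1.4,1.2,-2,0,0,0,0.22],[-2.1,1.8,-2,0,0,0,0.22],[-2.8,2.4,-2,0,0,0,0.22],[-2.8,2.4,-2,0,0,0,0.22],[-2.8,2.4,-2,0,0,0,0.22]]'; python3 - <<'E'
from h import *
ims=[]
for cam in ('side','top'):
  im,d=manip.camera(cam); W=cloud(cam,d)
  for n,zlo,zhi in (('counter',.021,.036),('lever_arm',.007,.035),('elbow',.047,.07),('tray_green',-.01,.02),('deburr',-.01,.03)):
    r=manip.trace(n,cam)
    if not r: print(cam,n,'none'); continue
    m=(d>0)&(W[...,2]>zlo)&(W[...,2]<zhi)&r[0]['pixels']
    q=W[m]
    if len(q)<9: continue
    (cx,cy),(ww,h),a=cv2.minAreaRect((q[:,:2]*1000).astype(np.float32)); print(cam,n,round(r[0]['p'],2),m.sum(),q.mean(0).round(4),'rect',round(cx),round(cy),round(ww),round(h),round(a))
  ims.append(cv2.resize(im[80:310,200:440] if cam=='top' else im[130:330,220:440],(400,380),interpolation=cv2.INTER_CUBIC))
save('fin.png',np.hstack(ims))
E
```

```text
clock: 27.5
position: [0.376, -0.27, 0.023]
ee_rot: [0.707, 0.707, 0.001, -0.0]
ft_force: [-0.2, -0.5, -0.3]
grip_width: 0.614
grasp_force: 0.0
clock: 28.75
position: [0.4955, -0.4093, 0.1224]
ee_rot: [0.707, 0.707, 0.001, -0.001]
ft_force: [0.5, 0.3, -0.3]
grip_width: 0.608
grasp_force: 0.0
side counter 0.85 224 [ 0.3794 -0.2692  0.0278] rect 378 -270 38 40 40
side lever_arm 0.59 325 [ 0.5017 -0.2721  0.0145] rect 501 -276 22 90 4
side elbow 0.79 105 [ 0.6355 -0.272   0.0515] rect 636 -273 34 31 33
side tray_green 0.95 1566 [ 0.3775 -0.2693  0.0032] rect 371 -274 111 128 2
side deburr 0.53 241 [ 0.3444 -0.4105  0.0113] rect 343 -413 17 107 14
top counter 0.74 297 [ 0.3767 -0.2672  0.0296] rect 377 -265 32 41 70
top lever_arm 0.79 427 [ 0.4975 -0.2733  0.0164] rect 500 -276 26 87 11
top elbow 0.86 123 [ 0.6344 -0.2722  0.0527] rect 635 -272 33 31 3
top tray_green 0.96 1544 [ 0.3794 -0.2419  0.0044] rect 374 -252 100 93 1
top deburr none
```

View pics/fin.png

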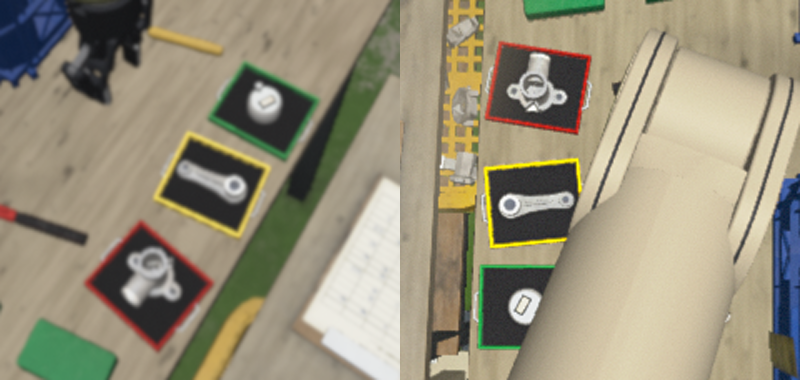

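All three parts sit central, upright and aligned in their trays (left panel: counter (265,103), lever (212,180), elbow (150,278)). The deburring tool has not moved and the gripper is clear.

```bash
python3 -c "
from workcell import manip
print(manip.hand_in())"
```

```text
the job is handed in; nothing more can be done
None
```

I sorted the elbow casting into the red tray, the lever arm into the yellow and the tally counter into the green. All three are right way up, near the middle and aligned in the last pictures; the deburring tool was left where it lay, and I handed in at about 29 s.

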